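Put the sample-preparation kit into its fitted holders

TASK

Put the sample-preparation kit away: the large amber bottle in the larger round cup, the small amber bottle in the smaller round cup, the fittings box in the broad rectangular tray and the syringe in the long narrow tray, the last two lengthwise in their trays (either way round). Each must end lying or standing flat on its holder's floor, inside the rim or corner stops; keep the bottles upright and set them down rather than drop them. Leave the tissue roll and the little white vial standing as they are.

Things in the scene. Friction and masses are not known exactly. Their poses are not given: they have to be found in the camera images.
- bottle_large_mid (a point): Large amber reagent bottle with a white screw cap, standing upright: body 57 mm in diameter, 98 mm tall in all, about 110 to 225 g. The point is its centre, 49 mm above its underside; z up along the bottle. Grip it across the 57 mm body, some 25 to 35 mm below the top of its cap (a deeper grip may press the gripper's palm on the cap).
- bottle_small_mid (a point): Small amber reagent bottle with a teal screw cap, standing upright: body 47 mm in diameter, 80 mm tall in all, about 70 to 140 g. The point is its centre, 40 mm above its underside; z up along the bottle. Grip it across the 47 mm body, some 25 to 35 mm below the top of its cap (a deeper grip may press the gripper's palm on the cap).
- box_mid (a point): Flat teal fittings box with a clear lid that does not open, lying flat: 52 mm along its x, 67 mm along its y (long side), 20 mm high, 50 g. The point is its centre, 10 mm above its underside. Grip it across its x, near its middle.
- syringe_mid (a point): White 5 ml plastic syringe lying flat, plunger fixed: 88 mm long along its y, 26 mm wide only at the finger flange, 21 mm high, barrel 12 to 16 mm wide, 20 g. The point is its centre, half-way along and 10.5 mm above its underside. Grip it across its x, near its middle.
- cup_large: Larger round grey cup-holder for the large bottle, fixed: 85 mm outside and 75 mm inside diameter, floor 4 mm thick, rim 14 mm high over the table. Its z axis points up; origin at the centre of its underside, on the table. 
- cup_small: Smaller round grey cup-holder for the small bottle, fixed: 73 mm outside and 63 mm inside diameter, floor 4 mm thick, rim 10 mm high over the table. Its z axis points up; origin at the centre of its underside, on the table. 
- tray_box: Broad rectangular grey tray for the fittings box, fixed: 80 mm along its x by 95 mm along its y (long side), floor 4 mm thick; an L-shaped stop at each corner (5 mm thick, top 10 mm over the table, inner arms 14 mm long) frames a pocket of 70 x 85 mm; between the stops the sides are open. Its z axis points up; origin at the centre of its underside, on the table. 
- tray_syringe: Long narrow grey tray for the syringe, fixed: 52 mm along its x by 114 mm along its y (long side), floor 4 mm thick; an L-shaped stop at each corner (5 mm thick, top 10 mm over the table, inner arms 13 mm long) frames a pocket of 42 x 104 mm; between the stops the sides are open. Its z axis points up; origin at the centre of its underside, on the table. 
- roll_mid (a point): Bystander: white roll of lab tissue standing on end, 66 mm in diameter, 123 mm tall, loose. The point is its centre, 61.5 mm up. To be left as it stands. (Fixed round the work: a keyboard 17 mm high, x 0.46 to 0.60, y -0.04 to 0.40; a computer tower over 0.3 m tall from x 0.37 and y -0.32 rightward; a monitor beyond x 0.72.)
- vial_mid (a point): Bystander: tiny white vial with a blue cap, standing, 12 mm in diameter, 33 mm tall, loose. The point is its centre, 16.5 mm up. To be left as it stands.
Things that resemble listed ones, but are neither listed nor needed, are in the scene too. What is shaped like the part that bears bottle_large_mid but purple is not meant.

How it is judged (in metres and radians):
At the end, for the whole second after the job is handed in: Each thing is released and at rest in its own holder: centres within 12 mm (large bottle), 11 (small bottle), 15 (box), 16 (syringe), height within 3.5 mm of lying on its floor; bottles upright to 0.08 rad; box and syringe flat to 0.06 rad and lengthwise to 0.3 rad (horizontal distance between bottle_large_mid and cup_large below 0.012 m and height (world z) of bottle_large_mid between 0.0495 and 0.0565 m and angle between each of bottle_large_mid, bottle_small_mid's own z axis and vertical below 0.08 rad and linear speed of each of bottle_large, bottle_small, box, syringe below 0.02 m/s and angular speed of each of bottle_large, bottle_small, box, syringe below 0.2 rad/s and horizontal distance between bottle_small_mid and cup_small below 0.011 m and height (world z) of bottle_small_mid between 0.0405 and 0.0475 m and horizontal distance between box_mid and tray_box below 0.015 m and height (world z) of box_mid between 0.0105 and 0.0175 m and angle between each of box_mid, syringe_mid's own z axis and vertical below 0.06 rad and angle between the y axis of box_mid and the y axis of tray_box, either way round below 0.3 rad and horizontal distance between syringe_mid and tray_syringe below 0.016 m and height (world z) of syringe_mid between 0.011 and 0.018 m and angle between the y axis of syringe_mid and the y axis of tray_syringe, either way round below 0.3 rad); the robot touches nothing.
It fails at once if a bottle is tipped by more than 0.6 rad (angle between any of bottle_large_mid, bottle_small_mid's own z axis and vertical above 0.6 rad).
It fails at once if a bottle is dropped: it falls free of the fingers at over 0.6 m/s (about 18 mm of fall) ((contact force between bottle_large and the fingers below 0.02 N and linear speed of bottle_large above 0.6 m/s and height (world z) of bottle_large_mid below 0.13 m) or (contact force between bottle_small and the fingers below 0.02 N and linear speed of bottle_small above 0.6 m/s and height (world z) of bottle_small_mid below 0.12 m)).
It fails at once if the tissue roll or the vial is shifted by more than 30 mm or tipped by more than 0.5 rad (distance of any of roll_mid, vial_mid from where it was at the start of the episode above 0.03 m or angle between any of roll_mid, vial_mid's own z axis and vertical above 0.5 rad).
It also fails if it takes over 128 s, if anything falls off the work surface, if the arm or the gripper's body presses on something with over 40 N, if the wrist force passes 120 N, or if a joint passes its speed limit or range.

ROBOT

A 7-joint arm with a two-finger parallel gripper is mounted at the origin on a cart in front of the work surface, level with it; the furniture and walls round the work are solid. World frame = base frame: x ahead of the robot, y to its left, z up, the work surface at z = 0. Lengths are in m, angles in degrees, forces in N, time in s.
With the tool pointing down it reaches from about 0.425 to 0.875 m from the base axis. Payload 4.7 kg.
Tool frame: the origin (TCP) lies on the mounting face of the last link; the fingertips stand 182 mm ahead of it and the grasp point (between the pads) lies 164 mm ahead of it; z points along the fingers, y is the line along which they close (so a half turn about z gives the same grasp; the last joint's range is limited). The gripper opens to 87 mm and grips with 3 to 60 N. Pads are 19 mm wide; open, the fingers measure 117 mm over their backs; the gripper's body (75 mm by 190 mm) begins 51 mm behind the grasp point.
Start: joints at [-67.489, 18.392, -4.016, 83.108, 1.295, 78.541, -3.26], TCP at [0.24, 0.604, 0.405] pointing down, gripper open.
Joint ranges: [-163.93, 163.93], [-17.29, 119.83], [-79.2, 71.16], [3.27, 140.29], [-89.18, 269.18], [5.43, 117.66], [-154.24, 154.24]. Speed limits (degrees/s): [147.25, 147.25, 180, 180, 180, 180, 180].

INTERFACE

Orientations are given as [roll, pitch, yaw] about the fixed x, y, z axes, in that order (R = Rz(yaw) Ry(pitch) Rx(roll)).
In Python, from cell import env gives the robot as it stands.
- The arm moves only by the tool servo_tool, never from a script. Its argument "plan" is a list of rows, each an object with "xyz": the shift along the tool's x, y, z in cm, a list of three; "twist": the turn, a rotation vector about the tool's x, y, z in degrees, a list of three; "jaw": the closure, from 0 (fully open) to 1 (shut). In form: [{"xyz": [x, y, z], "twist": [wx, wy, wz], "jaw": jaw}, ...]. A call has 1 to 10 rows; each row is the pose to reach, as a shift and turn from the pose commanded when the call began, along the tool's axes at that moment; what a row does not reach only later rows make up. A row lasts 1/12 s, in which the tool goes at most 41.7 mm and 7.16 degrees, less where a joint would pass 70% of its speed; a pose out of reach is approached as far as the arm can. A call with a gripper value outside its range is refused whole. The fingers move at their own pace and stop on an object; "newtons" is the grip in N (left out, the last holds). Time passes only in rows, so rows that repeat a pose let the fingers close. It gives the time, the measured TCP pose, the force, the opening and the grip force at its end, in the units of the state.
- env.get_obs(): the state, without advancing time (a new reading comes with each control period).
- env.read_camera(name): name is "scene" or "side" or "wrist"; returns a dict with "img" (420x560x3 uint8, red, green, blue), "camera_matrix" (3x3 intrinsics, pixels), "R" (3x3) and "t" (3): a world point X has camera coordinates R X + t. Camera axes: x right, y down, z forward; pixel columns grow to the right and rows downward; lengths in m; the calibration is good to about 2 mm. The wrist camera is an equidistant fisheye: a pixel r from the principal point sees the ray r / f radians off the axis. A picture is of the moment at which its call begins. There is no depth.
- env.sign_off(): hands the job in; it is judged then, once.
The state is a dict: "time_s": time; "qpos": joint angles; "joint_velocities": joint speeds; "effort": joint torques, N m; "tool_pos": TCP position; "tool_rot": TCP orientation; "force": force on the tool from outside, world axes, zero at the start; "wrist_torque": the same for the moment, N m; "grip_width": finger opening in m; "grasp_force": force on a finger pad.
Only numpy, scipy, OpenCV 4.12 (cv2) and the standard library are available. Lean on these libraries where they do the work, as an engineer would, in place of code of your own. Each camera call takes 0.05 s, during which the arm holds its last target. There are 200 camera calls.

## Working session

There is one attempt and no reset: what is moved stays moved. The work goes in short steps, Python scripts to look and compute and a tool call to move; the robot and the scene stay as the last step left them, time stands still between calls to the robot, and variables do not carry over. Pictures are saved under pics/ and viewed, at most 14 in all, crops included, and the job is handed in when it is done.

Besides the shell and the picture viewer there is one more tool, called after "Call:" by a JSON object that holds its "method" and its "body", one argument or row to a line. servo_tool: Moves the arm, as the interface text tells. Its arguments: {"type":"object","properties":{"plan":{"type":"array","items":{"type":"object","properties":{"xyz":{"type":"array","items":{"type":"number"}},"twist":{"type":"array","items":{"type":"number"}},"jaw":{"type":"number"}}}},"newtons":{"type":"number"}},"required":["plan"]}

```bash
mkdir -p pics
python3 - <<'E'
from cell import env
import cv2,pickle
d={}
for n in ["scene","side","wrist"]:
    c=env.read_camera(n); d[n]=c
    cv2.imwrite(f"pics/{n}0.png",c["img"][:,:,::-1])
    print(n,c["camera_matrix"].tolist(),c["R"].round(4).tolist(),c["t"].round(4).tolist())
pickle.dump(d,open("cams0.pkl","wb"))
print(env.get_obs())
E
```

```text
scene [[468.6424671705316, 0.0, 274.0858800670492], [0.0, 468.6424671705316, 213.03155234637583], [0.0, 0.0, 1.0]] [[-0.399, -0.9169, 0.003], [-0.4916, 0.2112, -0.8448], [0.774, -0.3386, -0.5351]] [0.2558, 0.3075, 0.7371]
side [[539.6400904074802, 0.0, 282.55871047542655], [0.0, 539.6400904074802, 208.08149089717614], [0.0, 0.0, 1.0]] [[-0.8455, -0.5338, -0.0174], [-0.3411, 0.5648, -0.7514], [0.4109, -0.6294, -0.6596]] [0.4907, 0.2159, 1.2775]
wrist [[325.19226210127806, 0.0, 279.6150145558754], [0.0, 325.19226210127806, 208.86359750361504], [0.0, 0.0, 1.0]] [[0.3701, 0.929, -0.0012], [0.8997, -0.3581, 0.2495], [0.2314, -0.0934, -0.9684]] [-0.6495, -0.0311, 0.3898]
{'time_s': 0.15, 'qpos': array([-67.48540067,  18.42868593,  -4.01544826,  83.15798256,
         1.29714341,  78.54050677,  -3.2590783 ]), 'joint_velocities': array([-0.02866427, -0.08233369, -0.02013163, -0.11230712,  0.08052008,
        0.0884266 , -0.00393421]), 'effort': array([ 3.29401182e-04, -4.91790569e+01, -4.04246897e-01, -3.12877965e+01,
       -6.39242423e-02,  4.04676853e-02,  1.01604689e-04]), 'tool_pos': array([0.24038783, 0.60375652, 0.40392714]), 'tool_rot': array([-1.79918158e+02,  7.13013709e-03,  1.58296050e+02]), 'force': array([ 0.78659236, -0.20868724,  0.19056996]), 'wrist_torque': array([ 0.02064745, -0.02864751,  0.01255184]), 'grasp_force': 0.0, 'grip_width': 0.0872985505744179}
```

View pics/scene0.png

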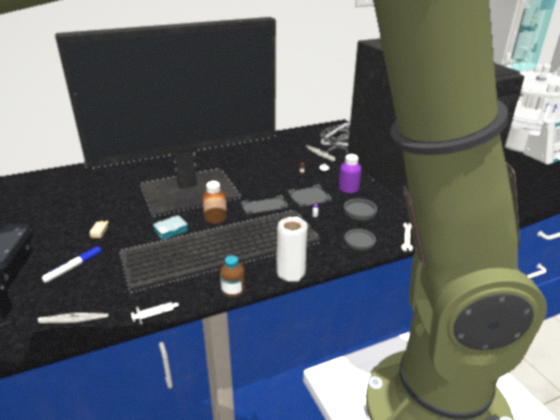

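View pics/side0.png

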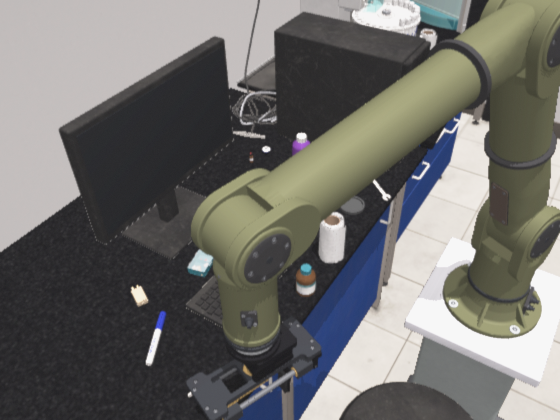

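View pics/wrist0.png

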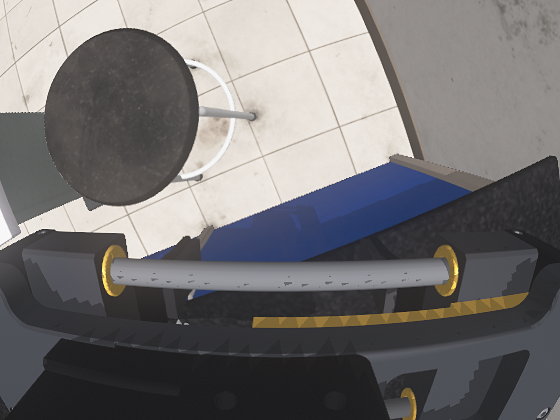

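The scene view shows the large amber bottle at (214,203), small at (232,278), box at (171,227) and syringe at (155,312). The trays are at (265,204) and (310,196), the cups at (360,210) and (360,239), the roll at (291,250), the vial at (315,211), and the purple decoy at (350,175). In the side view the arm hides part of the work. The wrist view sees only the floor.

```bash
cat > h.py <<'E'
import numpy as np,cv2,pickle
def ray(c,u,v,fish=False):
    K=np.array(c["camera_matrix"]);R=np.array(c["R"]);t=np.array(c["t"])
    p=np.array([(u-K[0,2])/K[0,0],(v-K[1,2])/K[1,1]])
    if fish:
        r=np.linalg.norm(p); d=np.r_[p/max(r,1e-9)*np.sin(r),np.cos(r)]
    else: d=np.r_[p,1]
    return -R.T@t, R.T@d
def hit(c,u,v,z=0,fish=False):
    o,d=ray(c,u,v,fish); return o+d*(z-o[2])/d[2]
def proj(c,X,fish=False):
    K=np.array(c["camera_matrix"]); q=np.array(c["R"])@np.array(X)+np.array(c["t"])
    if fish:
        r=np.linalg.norm(q[:2]); p=q[:2]/max(r,1e-9)*np.arctan2(r,q[2])
    else: p=q[:2]/q[2]
    return p*K[0,0]+K[:2,2]
E
python3 - <<'E'
from h import *
d=pickle.load(open("cams0.pkl","rb")); im=d["scene"]["img"][:,:,::-1]
g=(255*(im/255.)**0.5).astype(np.uint8)
a=cv2.resize(g[150:335,125:390],None,fx=3,fy=3,interpolation=cv2.INTER_CUBIC); print(a.shape)
cv2.imwrite("pics/crop1.png",a)
E
```

```text
(555, 795, 3)
```

View pics/crop1.png

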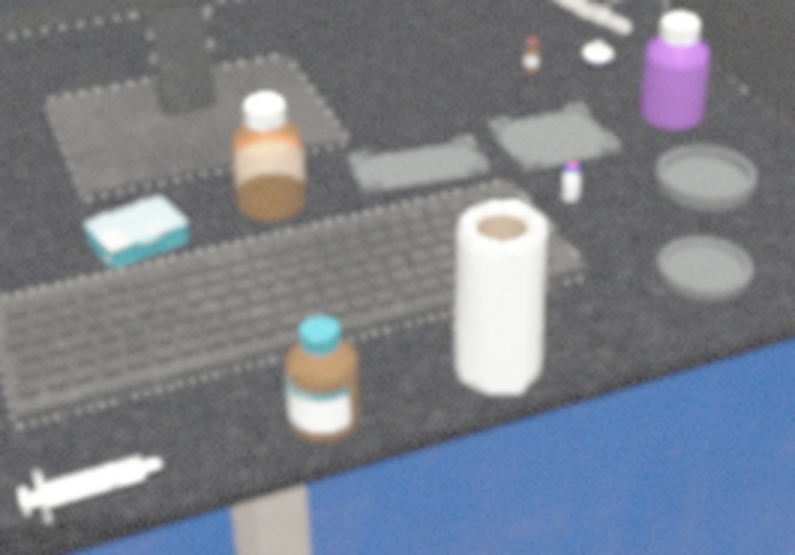

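The crop gives these positions, in crop pixels:

| Feature | Crop pixel |
|---|---|
| Large bottle cap top | (265,104) |
| Small bottle cap top | (320,327) |
| Cup rim, large | (706,173) |
| Cup rim, small | (705,264) |
| Syringe tray corners | (348,160), (473,138), (489,163), (367,190) |
| Box tray corners | (490,123), (585,104), (620,145), (524,168) |
| Box | ~(137,228) |
| Syringe | (20,500) to (160,463) |

I'll make a first move at safe height towards the middle.

Call:
{"method": "servo_tool", "body": {
  "plan": [
    {"xyz":[-3.5,-1.8,0],"twist":[0,0,7],"jaw":0},
    {"xyz":[-7,-3.6,0],"twist":[0,0,14],"jaw":0},
    {"xyz":[-10.5,-5.4,0],"twist":[0,0,21],"jaw":0},
    {"xyz":[-14,-7.2,0],"twist":[0,0,28],"jaw":0},
    {"xyz":[-17.5,-9,0],"twist":[0,0,35],"jaw":0},
    {"xyz":[-21,-10.8,0],"twist":[0,0,42],"jaw":0},
    {"xyz":[-24.5,-12.6,0],"twist":[0,0,49],"jaw":0},
    {"xyz":[-28,-14.4,0],"twist":[0,0,56],"jaw":0},
    {"xyz":[-31.5,-16.2,0],"twist":[0,0,63],"jaw":0},
    {"xyz":[-35,-18,0],"twist":[0,0,68.3],"jaw":0}
  ]
}}

```text
time_s: 0.98
tool_pos: [0.4998, 0.3055, 0.4047]
tool_rot: [-180.0, -0.0, 89.7]
force: [0.4, -0.4, -0.5]
grip_width: 0.0872
grasp_force: 0.0
```

Run:
```python
from h import *
d=pickle.load(open("cams0.pkl","rb"));c=d["scene"]
def f(n,x,y,z): print(n,hit(c,125+(x+.5)/3-.5,150+(y+.5)/3-.5,z).round(4)[:2])
f("BL",265,104,.098);f("BS",320,327,.08);f("CL",706,173,.014);f("CS",705,264,.010)
for p in [(348,160),(473,138),(489,163),(367,190)]: f("TS",*p,.006)
for p in [(490,123),(585,104),(620,145),(524,168)]: f("TB",*p,.006)
for p in [(85,232),(155,198),(188,232),(116,250)]: f("box",*p,.02)
f("syr",20,500,.01);f("syr",160,463,.01);f("roll",502,225,.123);f("vial",571,166,.033);f("purple",680,24,.098)
from cell import env
o=env.get_obs();print(o["time_s"],o["tool_pos"],o["tool_rot"],o["qpos"].round(1))
```

```text
BL [0.6657 0.1528]
BS [0.3907 0.2016]
CL [ 0.5448 -0.202 ]
CS [ 0.4332 -0.1309]
TS [0.7004 0.0715]
TS [ 0.6919 -0.0468]
TS [ 0.6462 -0.0417]
TS [0.647  0.0737]
TB [ 0.7109 -0.0728]
TB [ 0.7085 -0.1715]
TB [ 0.6279 -0.1642]
TB [ 0.6263 -0.0665]
box [0.6564 0.3115]
box [0.6842 0.2479]
box [0.6238 0.2356]
box [0.6214 0.2941]
syr [0.384  0.4078]
syr [0.382  0.3184]
roll [0.395  0.0677]
vial [ 0.5741 -0.0843]
purple [ 0.6617 -0.2383]
0.9833 [0.49984011 0.305506   0.40472202] [-1.79996952e+02 -8.04718870e-03  8.96682238e+01] [-48.1  10.5  16.   93.3  -3.   76.6 -31.9]
```

Call:
{"method": "servo_tool", "body": {
  "plan": [
    {"xyz":[-3,-0.2,0],"twist":[0,0,7],"jaw":0},
    {"xyz":[-6,-0.4,0],"twist":[0,0,14],"jaw":0},
    {"xyz":[-9,-0.6,0],"twist":[0,0,21],"jaw":0},
    {"xyz":[-12,-0.8,0],"twist":[0,0,28],"jaw":0},
    {"xyz":[-15,-1,0],"twist":[0,0,35],"jaw":0},
    {"xyz":[-18,-1.2,0],"twist":[0,0,42],"jaw":0},
    {"xyz":[-21,-1.4,0],"twist":[0,0,49],"jaw":0},
    {"xyz":[-24,-1.6,0],"twist":[0,0,56],"jaw":0},
    {"xyz":[-26,-1.7,0],"twist":[0,0,63],"jaw":0},
    {"xyz":[-27.5,-1.7,0],"twist":[0,0,69.7],"jaw":0}
  ]
}}

```text
time_s: 1.82
tool_pos: [0.4815, 0.0295, 0.4047]
tool_rot: [-180.0, 0.0, 19.8]
force: [-0.1, 0.1, 0.1]
grip_width: 0.0869
grasp_force: 0.0
```

Call:
{"method": "servo_tool", "body": {
  "plan": [
    {"xyz":[0,0,0],"twist":[0,0,7],"jaw":0},
    {"xyz":[0,0,0],"twist":[0,0,14],"jaw":0},
    {"xyz":[0,0,0],"twist":[0,0,20],"jaw":0},
    {"xyz":[0,0,0],"twist":[0,0,20],"jaw":0}
  ]
}}

```text
time_s: 2.15
tool_pos: [0.4819, 0.032, 0.4046]
tool_rot: [-180.0, 0.0, 0.1]
force: [-0.1, 0.2, 0.3]
grip_width: 0.087
grasp_force: 0.0
```

Run:
```python
from h import *
from cell import env
c=env.read_camera("wrist");s=env.read_camera("scene");pickle.dump((c,s),open("w1.pkl","wb"))
g=(255*(c["img"][:,:,::-1]/255.)**0.6).astype(np.uint8)
cv2.imwrite("pics/w1.png",cv2.resize(g[:280],(800,400),interpolation=cv2.INTER_CUBIC))
o=env.get_obs();print(o["time_s"],o["tool_pos"],o["tool_rot"],o["qpos"].round(1))
for z in (.01,):
  for n,x,y in [("BL",.666,.153),("CL",.545,-.202),("TS",.671,.014),("TB",.668,-.119),("box",.65,.27),("CS",.433,-.131)]: print(n,proj(c,[x,y,z],True)*[800/560,400/280])
d=pickle.load(open("cams0.pkl","rb"))
def tri(a,b):
    o1,d1=ray(d["scene"],*a);o2,d2=ray(d["side"],*b)
    s=np.linalg.lstsq(np.c_[d1,-d2],o2-o1,rcond=None)[0]
    return o1+d1*s[0],o2+d2*s[1]
print(tri((85,163),(100,234)),tri((277,128),(232,125)))
```

```text
2.25 [0.48188312 0.03225686 0.40460075] [-1.79999791e+02  1.87995953e-02  4.74534992e-01] [-36.   -3.2  28.2 107.    1.6  75.9 -97.7]
BL [254.05502967  50.53397623]
CL [660.90633564 200.60255309]
TS [422.38192945  37.46862365]
TB [578.99256769  53.10759167]
box [133.98195752  85.83654553]
CS [582.12182364 321.65351515]
(array([0.80424973, 0.4291982 , 0.14676848]), array([0.80880869, 0.42033464, 0.15668497])) (array([ 0.80388693, -0.0792026 ,  0.15613816]), array([ 0.80587976, -0.09023004,  0.17168316]))
```

View pics/w1.png

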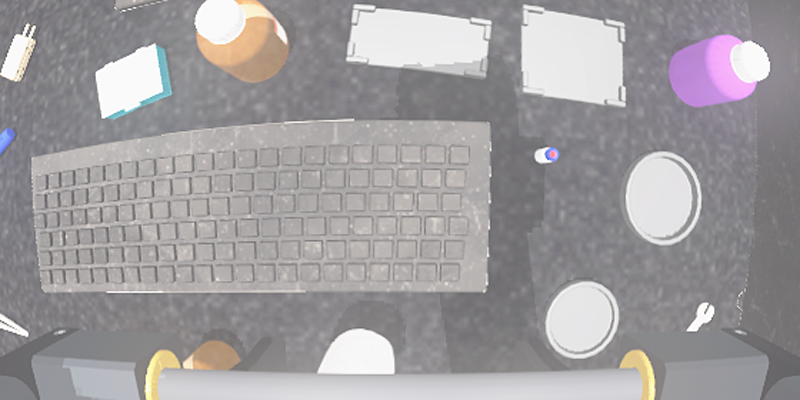

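The wrist view (picture scale 1/0.7) shows the syringe tray at corners (356,5), (491,16), (487,77), (347,63). The box tray is at (524,6), (625,16), (626,106), (522,91), and the cups are at (663,198) and (582,320). The box lid is at about (97,77), (157,46), (163,91), (106,116), and the large bottle cap at (219,20). Next I'll refine these by contour and move to a second viewpoint.

```bash
cat >> h.py <<'E'
def blob(c,u,v,lo,win=70,fish=True):
    "largest bright blob near pixel u,v -> contour pixels"
    g=cv2.cvtColor(c["img"],cv2.COLOR_RGB2GRAY); m=np.zeros_like(g)
    y0,y1,x0,x1=max(0,int(v)-win),int(v)+win,max(0,int(u)-win),int(u)+win
    m[y0:y1,x0:x1]=(g[y0:y1,x0:x1]>lo)*255
    m=cv2.morphologyEx(m,cv2.MORPH_OPEN,np.ones((3,3),np.uint8))
    cs=cv2.findContours(m,cv2.RETR_EXTERNAL,cv2.CHAIN_APPROX_NONE)[0]
    return min(cs,key=lambda k:(-cv2.pointPolygonTest(k,(float(u),float(v)),True))if len(k)>20 else 1e9)[:,0]
def rect(c,px,z,fish=True):
    P=np.array([hit(c,u,v,z,fish)[:2] for u,v in px],np.float32)*1000
    return cv2.minAreaRect(P),cv2.minEnclosingCircle(P),cv2.fitEllipse(P)
E
python3 - <<'E'
from h import *
c,s=pickle.load(open("w1.pkl","rb"))
g=cv2.cvtColor(c["img"],cv2.COLOR_RGB2GRAY)
for n,x,y,z in [("TS",420,40,.006),("TB",575,55,.006),("CL",663,198,.014),("CS",582,320,.010),("vial",545,155,.03)]:
    x*=.7;y*=.7; print(n,"grey",g[int(y),int(x)],g[int(y)+40,int(x)-60])
    for lo in (70,95,120):
        try:
            px=blob(c,x,y,lo,60); r=rect(c,px,z); print(lo,len(px),[np.round(k,1).tolist() if not isinstance(k,float) else round(k,1) for q in r for k in q])
        except Exception as e: print(lo,e)
for p in [(97,77),(157,46),(163,91),(106,116)]: print("box",hit(c,p[0]*.7,p[1]*.7,.02,True)[:2].round(4))
for n,p,z in [("BLcap",(219,20),.098)]: print(n,hit(c,p[0]*.7,p[1]*.7,z,True)[:2].round(4))
for n,P in [("TS",[(356,5),(491,16),(487,77),(347,63)]),("TB",[(524,6),(625,16),(626,106),(522,91)])]:
    Q=np.array([hit(c,p[0]*.7,p[1]*.7,.008,True)[:2] for p in P]);print(n,Q.round(4).tolist(),Q.mean(0).round(4))
E
```

```text
TS grey 227 82
70 432 [[654.1, 14.8], [112.9, 142.0], 0.8, [654.9, 14.8], 90.2, [653.8, 16.0], [127.3, 168.4], 3.7]
95 275 [[671.1, 16.6], [116.1, 55.0], 83.8, [672.4, 16.5], 62.7, [670.6, 16.8], [58.7, 145.9], 173.6]
120 286 [[671.0, 16.6], [115.6, 54.1], 83.4, [672.1, 16.8], 62.3, [670.9, 16.9], [57.8, 140.4], 173.8]
TB grey 220 72
70 452 [[662.2, -124.0], [137.4, 179.0], 5.0, [663.0, -125.4], 111.2, [659.0, -123.8], [146.6, 197.8], 18.7]
95 305 [[661.8, -114.3], [106.3, 93.6], 88.2, [666.7, -114.4], 64.5, [666.1, -114.6], [95.4, 116.4], 0.4]
120 305 [[667.2, -117.3], [97.0, 82.3], 88.3, [667.9, -117.5], 61.8, [667.1, -116.8], [93.0, 112.0], 178.8]
CL grey 212 88
70 479 [[550.0, -213.4], [170.0, 198.2], 4.8, [551.3, -217.9], 126.5, [549.4, -216.3], [185.7, 229.2], 6.9]
95 207 [[547.4, -201.5], [84.1, 90.2], 4.9, [544.5, -203.1], 47.7, [547.3, -202.4], [84.5, 89.7], 169.8]
120 168 [[547.7, -203.5], [84.0, 82.7], 4.4, [547.8, -203.5], 42.6, [547.8, -203.6], [83.3, 83.9], 104.4]
CS grey 215 159
70 502 [[425.3, -144.5], [173.6, 187.6], 2.3, [421.7, -153.7], 118.5, [423.8, -145.2], [188.5, 196.8], 144.4]
95 205 [[432.3, -133.8], [83.7, 76.6], 38.6, [430.9, -140.8], 48.7, [434.1, -133.8], [70.1, 86.5], 168.2]
120 150 [[434.2, -131.8], [71.1, 72.6], 0.7, [434.1, -131.5], 36.6, [434.3, -131.4], [71.4, 71.7], 153.0]
vial grey 158 130
70 791 [[580.9, -84.9], [145.0, 145.8], 1.2, [581.0, -84.9], 102.8, [579.3, -89.7], [156.3, 163.7], 59.0]
95 54 [[574.8, -81.7], [12.4, 19.4], 4.0, [575.4, -81.7], 10.3, [575.2, -81.5], [11.7, 21.2], 14.1]
120 29 [[574.4, -76.8], [10.2, 9.4], 3.8, [574.3, -77.9], 6.0, [574.2, -77.1], [9.7, 11.5], 98.1]
box [0.6634 0.3067]
box [0.6807 0.2413]
box [0.6379 0.233 ]
box [0.6243 0.2944]
BLcap [0.6641 0.1503]
TS [[0.7019, 0.0682], [0.6943, -0.043], [0.6392, -0.0386], [0.6497, 0.0748]] [0.6713 0.0153]
TB [[0.7068, -0.0718], [0.7124, -0.1674], [0.6263, -0.1642], [0.6292, -0.068]] [ 0.6687 -0.1179]
```

Call:
{"method": "servo_tool", "body": {
  "plan": [
    {"xyz":[0,0,0],"twist":[0,0,-7],"jaw":0},
    {"xyz":[0,-0.7,0],"twist":[0,0,-14],"jaw":0},
    {"xyz":[0,-1.4,0],"twist":[0,0,-21],"jaw":0},
    {"xyz":[0,-2.1,0],"twist":[0,0,-28],"jaw":0},
    {"xyz":[0,-2.8,0],"twist":[0,0,-35],"jaw":0},
    {"xyz":[0,-3.5,0],"twist":[0,0,-42],"jaw":0},
    {"xyz":[0,-4.2,0],"twist":[0,0,-49],"jaw":0},
    {"xyz":[0,-4.9,0],"twist":[0,0,-56],"jaw":0},
    {"xyz":[0,-5.6,0],"twist":[0,0,-63],"jaw":0},
    {"xyz":[0,-6,0],"twist":[0,0,-70],"jaw":0}
  ]
}}

```text
time_s: 3.08
tool_pos: [0.4816, 0.0933, 0.4046]
tool_rot: [-180.0, -0.0, 70.9]
force: [-0.8, -0.1, -0.4]
grip_width: 0.0869
grasp_force: 0.0
```

Call:
{"method": "servo_tool", "body": {
  "plan": [
    {"xyz":[0,0,0],"twist":[0,0,-7],"jaw":0},
    {"xyz":[0,0,0],"twist":[0,0,-14],"jaw":0},
    {"xyz":[0,0,0],"twist":[0,0,-21],"jaw":0},
    {"xyz":[0,0,0],"twist":[0,0,-28],"jaw":0},
    {"xyz":[0,0,0],"twist":[0,0,-35],"jaw":0},
    {"xyz":[0,0,0],"twist":[0,0,-42],"jaw":0},
    {"xyz":[0,0,0],"twist":[0,0,-49],"jaw":0},
    {"xyz":[0,0,0],"twist":[0,0,-56],"jaw":0},
    {"xyz":[0,0,0],"twist":[0,0,-63],"jaw":0},
    {"xyz":[0,0,0],"twist":[0,0,-70],"jaw":0}
  ]
}}

```text
time_s: 3.92
tool_pos: [0.4816, 0.0924, 0.4047]
tool_rot: [-180.0, -0.0, 140.8]
force: [-0.2, 0.1, -0.7]
grip_width: 0.0869
grasp_force: 0.0
```

Call:
{"method": "servo_tool", "body": {
  "plan": [
    {"xyz":[0,0,0],"twist":[0,0,-7],"jaw":0},
    {"xyz":[0,0,0],"twist":[0,0,-14],"jaw":0},
    {"xyz":[0,0,0],"twist":[0,0,-21],"jaw":0},
    {"xyz":[0,0,0],"twist":[0,0,-28],"jaw":0},
    {"xyz":[0,0,0],"twist":[0,0,-35],"jaw":0},
    {"xyz":[0,0,0],"twist":[0,0,-40],"jaw":0},
    {"xyz":[0,0,0],"twist":[0,0,-40],"jaw":0}
  ]
}}

```text
time_s: 4.5
tool_pos: [0.4816, 0.0924, 0.4047]
tool_rot: [-180.0, -0.0, -179.4]
force: [-0.5, 0.5, -0.5]
grip_width: 0.0871
grasp_force: 0.0
```

Run:
```python
from h import *
from cell import env
c=env.read_camera("wrist");s=env.read_camera("scene");pickle.dump((c,s),open("w2.pkl","wb"))
g=(255*(c["img"][:,:,::-1]/255.)**0.6).astype(np.uint8)
cv2.imwrite("pics/w2.png",cv2.resize(g[:280],(800,400),interpolation=cv2.INTER_CUBIC))
o=env.get_obs();print(o["time_s"],o["tool_pos"],o["tool_rot"],o["qpos"].round(1))
```

```text
4.6 [0.48164337 0.0923633  0.40468849] [ 1.79999853e+02 -5.54221459e-03 -1.79752203e+02] [-43.2  -2.2  28.7 106.1   1.1  75.8  75.5]
```

View pics/w2.png

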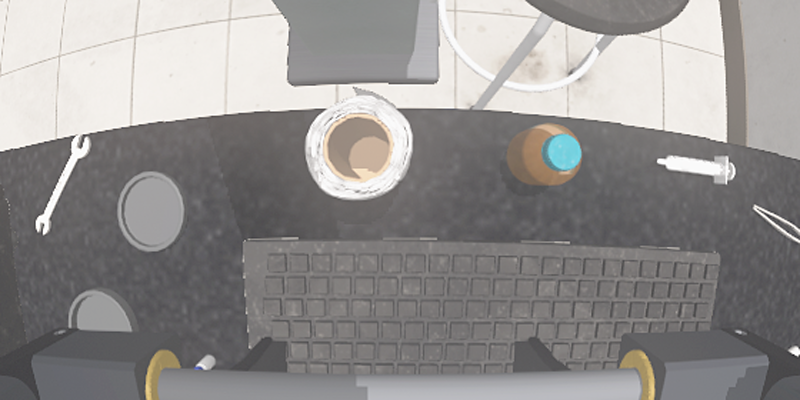

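The second wrist view shows the small bottle's teal cap at (564,152), the syringe from its tip at (657,161) to its end at (735,171), the roll at (359,148), and the small cup at (151,211).

Run:
```python
from h import *
c,s=pickle.load(open("w2.pkl","rb"))
h=cv2.cvtColor(c["img"],cv2.COLOR_RGB2HSV)
m=((h[...,0]>80)&(h[...,0]<105)&(h[...,1]>120)).astype(np.uint8); m[:, :330]=0; m[:60]=0;m[150:]=0
v,u=np.nonzero(m);print("BS",len(u),u.mean(),v.mean(),hit(c,u.mean(),v.mean(),.077,True))
px=blob(c,695*.7,166*.7,150,45);r=rect(c,px,.010);print("syr",r[0]);
for k in [(657,161),(722,170),(735,171)]: print(hit(c,k[0]*.7,k[1]*.7,.01,True)[:2])
px=blob(c,151*.7,211*.7,120,50);print("CS",rect(c,px,.01)[2])
print("roll",hit(c,359*.7,148*.7,.123,True)[:2])
# scene-camera cross-check
h=cv2.cvtColor(s["img"],cv2.COLOR_RGB2HSV)
```

```text
BS 520 393.35769230769233 106.43461538461538 [0.3901445  0.20212206 0.077     ]
syr ((385.3838195800781, 363.8318176269531), (23.58672523498535, 83.98394775390625), 6.308177947998047)
[0.3834029  0.31974724]
[0.38240817 0.39799289]
[0.38112424 0.41567924]
CS ((409.1048583984375, -133.51544189453125), (8.036502838134766, 27.292875289916992), 14.311554908752441)
roll [0.39592512 0.06892547]
```

Call:
{"method": "servo_tool", "body": {
  "plan": [
    {"xyz":[1.2,-1.5,0],"twist":[0,0,7],"jaw":0},
    {"xyz":[2.4,-3,0],"twist":[0,0,14],"jaw":0},
    {"xyz":[3.6,-4.5,0],"twist":[0,0,21],"jaw":0},
    {"xyz":[4.8,-6,0],"twist":[0,0,28],"jaw":0},
    {"xyz":[6,-7.5,0],"twist":[0,0,35],"jaw":0},
    {"xyz":[7.2,-9,0],"twist":[0,0,42],"jaw":0},
    {"xyz":[8.4,-10,0],"twist":[0,0,49],"jaw":0},
    {"xyz":[9,-11,0],"twist":[0,0,56],"jaw":0},
    {"xyz":[9,-11,0],"twist":[0,0,63],"jaw":0},
    {"xyz":[9,-11,0],"twist":[0,0,70],"jaw":0}
  ]
}}

```text
time_s: 5.43
tool_pos: [0.3918, -0.019, 0.405]
tool_rot: [179.9, -0.0, 109.8]
force: [-0.3, -0.9, -0.2]
grip_width: 0.0874
grasp_force: 0.0
```

Call:
{"method": "servo_tool", "body": {
  "plan": [
    {"xyz":[0,0,0],"twist":[0,0,7],"jaw":0},
    {"xyz":[0,0,0],"twist":[0,0,14],"jaw":0},
    {"xyz":[0,0,0],"twist":[0,0,20],"jaw":0},
    {"xyz":[0,0,0],"twist":[0,0,20],"jaw":0}
  ]
}}

```text
time_s: 5.77
tool_pos: [0.3923, -0.0183, 0.4048]
tool_rot: [180.0, 0.0, 90.1]
force: [0.2, 0.7, -0.6]
grip_width: 0.0871
grasp_force: 0.0
```

Call:
{"method": "servo_tool", "body": {
  "plan": [
    {"xyz":[4,0,0],"twist":[0,0,0],"jaw":0},
    {"xyz":[8,0,0],"twist":[0,0,0],"jaw":0},
    {"xyz":[12,0,0],"twist":[0,0,0],"jaw":0},
    {"xyz":[16,0,0],"twist":[0,0,0],"jaw":0},
    {"xyz":[20,-0.2,0],"twist":[0,0,0],"jaw":0},
    {"xyz":[22,-0.2,0],"twist":[0,0,0],"jaw":0},
    {"xyz":[22,-0.2,3],"twist":[0,0,0],"jaw":0},
    {"xyz":[22,-0.2,6],"twist":[0,0,0],"jaw":0},
    {"xyz":[22,-0.2,9],"twist":[0,0,0],"jaw":0},
    {"xyz":[22,-0.2,9],"twist":[0,0,0],"jaw":0}
  ]
}}

```text
time_s: 6.6
tool_pos: [0.3869, 0.2008, 0.3094]
tool_rot: [-179.5, 0.3, 90.5]
force: [-0.4, -0.0, -0.5]
grip_width: 0.087
grasp_force: 0.0
```

Run:
```python
from h import *
from cell import env
c=env.read_camera("wrist");s=env.read_camera("scene");pickle.dump((c,s),open("w3.pkl","wb"))
g=(255*(s["img"][:,:,::-1]/255.)**0.6).astype(np.uint8)
a=cv2.resize(g[150:330,60:340],(700,450));b=cv2.resize(c["img"][:,:,::-1],(560,420))[:,:]
cv2.imwrite("pics/s3.png",a)
h=cv2.cvtColor(s["img"],cv2.COLOR_RGB2HSV)
o=env.get_obs();print(o["time_s"],o["tool_pos"],o["tool_rot"],o["qpos"].round(1))
```

```text
6.7 [0.38894777 0.2017279  0.31467051] [-1.79910620e+02  5.79896364e-02  9.03792918e+01] [-35.   -3.6   4.  118.4   0.3  65.3 -30.8]
```

View pics/s3.png

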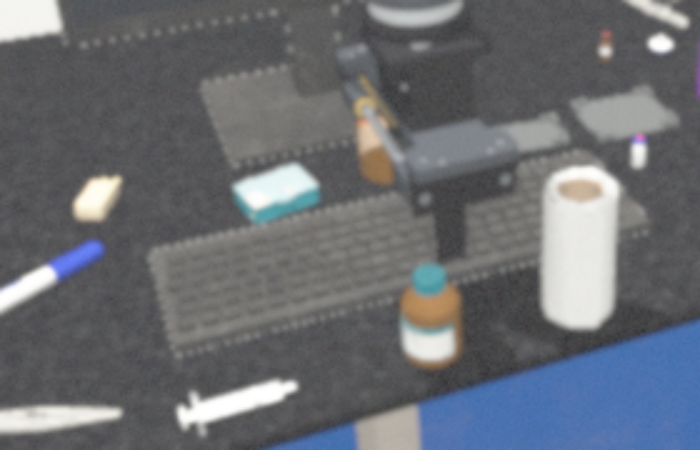

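The scene view shows the gripper hovering over the small bottle at (430,310), with the bottles, box and syringe undisturbed. I'll descend and grip.

Call:
{"method": "servo_tool", "body": {
  "plan": [
    {"xyz":[0,0.1,2],"twist":[0,0,0],"jaw":0},
    {"xyz":[0,0.1,4],"twist":[0,0,0],"jaw":0},
    {"xyz":[0,0.1,6],"twist":[0,0,0],"jaw":0},
    {"xyz":[0,0.1,8],"twist":[0,0,0],"jaw":0},
    {"xyz":[0,0.1,9.5],"twist":[0,0,0],"jaw":0},
    {"xyz":[0,0.1,10],"twist":[0,0,0],"jaw":0},
    {"xyz":[0,0.1,10],"twist":[0,0,0],"jaw":0},
    {"xyz":[0,0.1,10],"twist":[0,0,0],"jaw":0.2},
    {"xyz":[0,0.1,10],"twist":[0,0,0],"jaw":0.4},
    {"xyz":[0,0.1,10],"twist":[0,0,0],"jaw":0.5}
  ],
  "newtons": 25
}}

```text
time_s: 7.53
tool_pos: [0.3909, 0.2022, 0.2163]
tool_rot: [179.9, -0.1, 90.3]
force: [-0.0, -0.6, 1.0]
grip_width: 0.0741
grasp_force: 0.0
```

Call:
{"method": "servo_tool", "body": {
  "plan": [
    {"xyz":[0,0,0],"twist":[0,0,0],"jaw":0.7},
    {"xyz":[0,0,0],"twist":[0,0,0],"jaw":0.8},
    {"xyz":[0,0,0],"twist":[0,0,0],"jaw":1},
    {"xyz":[0,0,0],"twist":[0,0,0],"jaw":1},
    {"xyz":[0,0,0],"twist":[0,0,0],"jaw":1}
  ]
}}

```text
time_s: 7.95
tool_pos: [0.39, 0.2018, 0.2149]
tool_rot: [-180.0, 0.0, 90.3]
force: [-0.4, -0.0, 2.5]
grip_width: 0.0466
grasp_force: 25.0
```

Call:
{"method": "servo_tool", "body": {
  "plan": [
    {"xyz":[0,0,-1],"twist":[0,0,0],"jaw":1},
    {"xyz":[0,0,-3.5],"twist":[0,0,0],"jaw":1},
    {"xyz":[0,0,-6.5],"twist":[0,0,0],"jaw":1},
    {"xyz":[0,0,-9.5],"twist":[0,0,0],"jaw":1},
    {"xyz":[0,0,-12.5],"twist":[0,0,0],"jaw":1},
    {"xyz":[0,0,-15.5],"twist":[0,0,0],"jaw":1},
    {"xyz":[0,0,-17],"twist":[0,0,0],"jaw":1},
    {"xyz":[-1,0.1,-17],"twist":[0,0,0],"jaw":1},
    {"xyz":[-3.3,0.4,-17],"twist":[0,0,0],"jaw":1},
    {"xyz":[-6.3,0.8,-17],"twist":[0,0,0],"jaw":1}
  ]
}}

```text
time_s: 8.78
tool_pos: [0.3978, 0.1389, 0.3842]
tool_rot: [-180.0, 0.0, 90.5]
force: [0.2, 0.5, -0.9]
grip_width: 0.0467
grasp_force: 25.0
```

Call:
{"method": "servo_tool", "body": {
  "plan": [
    {"xyz":[-3,0.4,0],"twist":[0,0,0],"jaw":1},
    {"xyz":[-6,0.8,0],"twist":[0,0,0],"jaw":1},
    {"xyz":[-9,1.2,0],"twist":[0,0,0],"jaw":1},
    {"xyz":[-12,1.6,0],"twist":[0,0,0],"jaw":1},
    {"xyz":[-15,2,0],"twist":[0,0,0],"jaw":1},
    {"xyz":[-18,2.4,0],"twist":[0,0,0],"jaw":1},
    {"xyz":[-21,2.8,0],"twist":[0,0,0],"jaw":1},
    {"xyz":[-24,3.2,0],"twist":[0,0,0],"jaw":1},
    {"xyz":[-26.5,3.5,0],"twist":[0,0,0],"jaw":1},
    {"xyz":[-27,3.6,0],"twist":[0,0,0],"jaw":1}
  ]
}}

```text
time_s: 9.62
tool_pos: [0.4346, -0.1362, 0.3839]
tool_rot: [-179.9, 0.1, 89.9]
force: [0.1, -0.2, -1.2]
grip_width: 0.0466
grasp_force: 25.0
```

Call:
{"method": "servo_tool", "body": {
  "plan": [
    {"xyz":[0,0,0],"twist":[0,0,0],"jaw":1},
    {"xyz":[0,0,2],"twist":[0,0,0],"jaw":1},
    {"xyz":[0,0,5],"twist":[0,0,0],"jaw":1},
    {"xyz":[0,0,8],"twist":[0,0,0],"jaw":1},
    {"xyz":[0,0,11],"twist":[0,0,0],"jaw":1},
    {"xyz":[0,0,12.5],"twist":[0,0,0],"jaw":1},
    {"xyz":[0,0,13.5],"twist":[0,0,0],"jaw":1},
    {"xyz":[0,0,13.5],"twist":[0,0,0],"jaw":1}
  ]
}}

```text
time_s: 10.28
tool_pos: [0.4346, -0.1296, 0.2474]
tool_rot: [-179.7, -0.0, 90.4]
force: [0.2, 0.7, -1.8]
grip_width: 0.0464
grasp_force: 25.0
```

Run:
```python
from h import *
from cell import env
c=env.read_camera("wrist");s=env.read_camera("scene");pickle.dump((c,s),open("w4.pkl","wb"))
g=(255*(s["img"][:,:,::-1]/255.)**0.6).astype(np.uint8)
h=(255*(c["img"][:,:,::-1]/255.)**0.6).astype(np.uint8)
a=cv2.resize(g[150:290,260:440],(720,560),interpolation=cv2.INTER_CUBIC)
cv2.imwrite("pics/s4.png",a)
o=env.get_obs();print(o["time_s"],o["tool_pos"],o["tool_rot"],o["qpos"].round(1))
```

```text
10.3833 [ 0.43609815 -0.13041853  0.25010488] [ 1.79990580e+02 -9.35518729e-03  9.03553693e+01] [-17.7   2.4  31.9 121.1  -1.6  56.9  15.3]
```

View pics/s4.png

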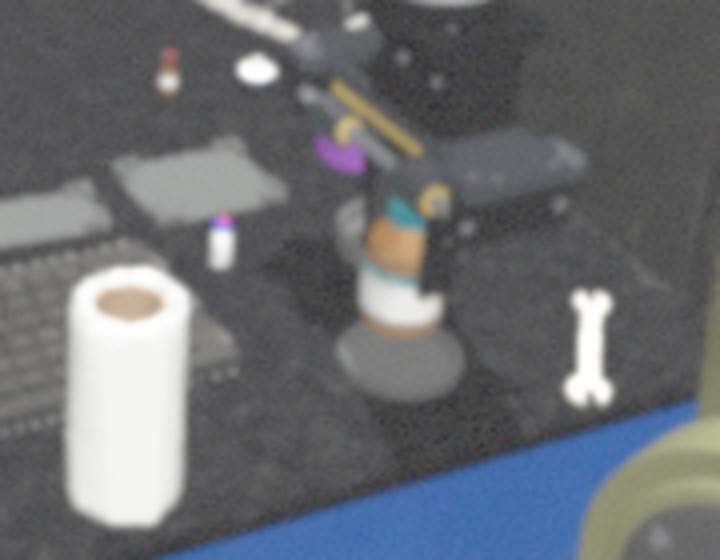

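The bottle hangs centred over the small cup rim at (400,360). I'll lower it the last 3 cm and release.

Call:
{"method": "servo_tool", "body": {
  "plan": [
    {"xyz":[-0.1,-0.2,1],"twist":[0,0,0],"jaw":1},
    {"xyz":[-0.1,-0.2,2],"twist":[0,0,0],"jaw":1},
    {"xyz":[-0.1,-0.2,2.6],"twist":[0,0,0],"jaw":1},
    {"xyz":[-0.1,-0.2,3],"twist":[0,0,0],"jaw":1},
    {"xyz":[-0.1,-0.2,3.1],"twist":[0,0,0],"jaw":1},
    {"xyz":[-0.1,-0.2,3.15],"twist":[0,0,0],"jaw":1},
    {"xyz":[-0.1,-0.2,3.15],"twist":[0,0,0],"jaw":1}
  ]
}}

```text
time_s: 10.97
tool_pos: [0.4337, -0.1321, 0.2188]
tool_rot: [-179.9, -0.1, 90.3]
force: [-4.4, 1.3, 7.8]
grip_width: 0.0465
grasp_force: 25.0
```

Call:
{"method": "servo_tool", "body": {
  "plan": [
    {"xyz":[0,0,0],"twist":[0,0,0],"jaw":0.4},
    {"xyz":[0,0,0],"twist":[0,0,0],"jaw":0.2},
    {"xyz":[0,0,0],"twist":[0,0,0],"jaw":0},
    {"xyz":[0,0,0],"twist":[0,0,0],"jaw":0},
    {"xyz":[0,0,0],"twist":[0,0,0],"jaw":0},
    {"xyz":[0,0,-1],"twist":[0,0,0],"jaw":0},
    {"xyz":[0,0,-4],"twist":[0,0,0],"jaw":0},
    {"xyz":[0,0,-8],"twist":[0,0,0],"jaw":0},
    {"xyz":[0,0,-12],"twist":[0,0,0],"jaw":0},
    {"xyz":[0,0,-16],"twist":[0,0,0],"jaw":0}
  ]
}}

```text
time_s: 11.8
tool_pos: [0.4332, -0.1323, 0.3807]
tool_rot: [180.0, 0.0, 90.3]
force: [0.3, 0.6, 0.2]
grip_width: 0.0867
grasp_force: 0.0
```

Call:
{"method": "servo_tool", "body": {
  "plan": [
    {"xyz":[1.5,1.2,0],"twist":[0,0,0],"jaw":0},
    {"xyz":[4.5,3.7,0],"twist":[0,0,0],"jaw":0},
    {"xyz":[7.5,6.2,0],"twist":[0,0,0],"jaw":0},
    {"xyz":[10.5,8.6,0],"twist":[0,0,0],"jaw":0},
    {"xyz":[13.5,11,0],"twist":[0,0,0],"jaw":0},
    {"xyz":[16.5,13.5,0],"twist":[0,0,0],"jaw":0},
    {"xyz":[19.5,16,0],"twist":[0,0,0],"jaw":0},
    {"xyz":[22.5,18.5,0],"twist":[0,0,0],"jaw":0},
    {"xyz":[25.5,21,0],"twist":[0,0,0],"jaw":0},
    {"xyz":[28,22.8,0],"twist":[0,0,0],"jaw":0}
  ]
}}

```text
time_s: 12.63
tool_pos: [0.6616, 0.1521, 0.3786]
tool_rot: [180.0, -0.0, 90.4]
force: [-0.2, -0.3, -0.2]
grip_width: 0.0871
grasp_force: 0.0
```

Call:
{"method": "servo_tool", "body": {
  "plan": [
    {"xyz":[0,0,0],"twist":[0,0,0],"jaw":0},
    {"xyz":[0,0,2],"twist":[0,0,0],"jaw":0},
    {"xyz":[0,0,4],"twist":[0,0,0],"jaw":0},
    {"xyz":[0,0,5.5],"twist":[0,0,0],"jaw":0},
    {"xyz":[0,0,6],"twist":[0,0,0],"jaw":0},
    {"xyz":[0,0,6],"twist":[0,0,0],"jaw":0}
  ]
}}

```text
time_s: 13.13
tool_pos: [0.6598, 0.1491, 0.3171]
tool_rot: [-179.8, 0.1, 90.3]
force: [-0.1, -0.3, 0.2]
grip_width: 0.0871
grasp_force: 0.0
```

Run:
```python
from h import *
from cell import env
c=env.read_camera("wrist");s=env.read_camera("scene");pickle.dump((c,s),open("w5.pkl","wb"))
g=(255*(s["img"][:,:,::-1]/255.)**0.6).astype(np.uint8)
w=(255*(c["img"][:,:,::-1]/255.)**0.6).astype(np.uint8)
a=cv2.resize(g[110:290,130:410],(700,450),interpolation=cv2.INTER_CUBIC)
b=np.zeros((150,700,3),np.uint8);b[:,:400]=cv2.resize(w[:210],(400,150))
cv2.imwrite("pics/s5.png",np.r_[a,b])
o=env.get_obs();print(o["time_s"],o["tool_pos"],o["tool_rot"],o["qpos"].round(1))
```

```text
13.2333 [0.660625  0.1491288 0.3194969] [ 1.79923498e+02 -1.78388518e-02  9.02924947e+01] [-30.1  25.1  20.1  85.7  -8.9  70.7  -8.5]
```

View pics/s5.png

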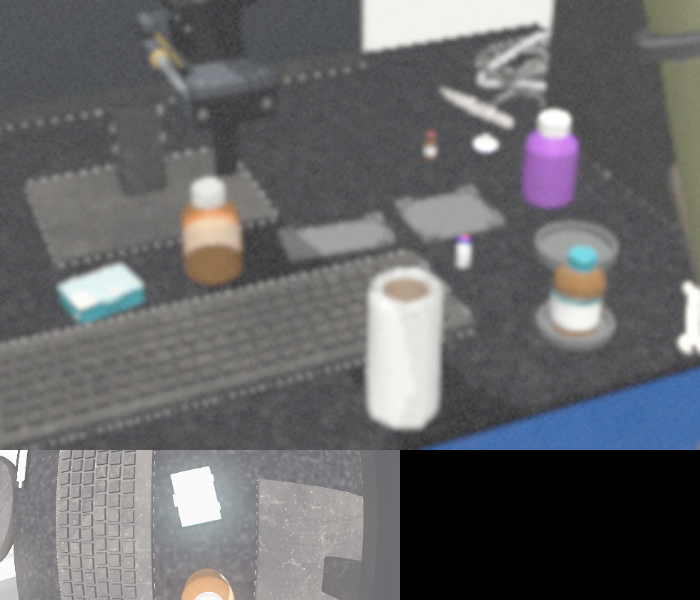

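The small bottle stands in its cup at (577,300). The hover is over the large bottle at (212,235), and the wrist strip shows the box at (195,497) and the bottle cap at (208,598).

Run:
```python
from h import *
c,s=pickle.load(open("w5.pkl","rb"))
hh=cv2.cvtColor(c["img"],cv2.COLOR_RGB2HSV)
m=((hh[...,2]>225)&(hh[...,1]<40)).astype(np.uint8);m[:190]=0;m[:,:230]=0;m[:,350:]=0
v,u=np.nonzero(m);print(len(u),u.min(),u.max(),v.min(),v.max(),"cap",hit(c,(u.min()+u.max())/2,(v.min()+v.max())/2,.098,True))
px=blob(c,195*1.4,(497-450)*1.4,150,60);print("box",rect(c,px,.02)[0])
q=cv2.boxPoints(cv2.minAreaRect(px.astype(np.float32)));print(q.round(), [hit(c,*p,.02,True)[:2].round(4).tolist() for p in q])
```

```text
1955 268 336 199 270 cap [0.6745966  0.14808333 0.098     ]
box ((653.6814575195312, 271.1505126953125), (52.808082580566406, 68.19100952148438), 12.74337387084961)
[[235.  34.]
 [296.  21.]
 [312.  96.]
 [250. 109.]] [[0.6207, 0.2992], [0.6731, 0.3108], [0.6867, 0.2438], [0.6349, 0.2323]]
```

Call:
{"method": "servo_tool", "body": {
  "plan": [
    {"xyz":[0.1,0.5,1],"twist":[0,0,0],"jaw":0},
    {"xyz":[0.1,0.5,3],"twist":[0,0,0],"jaw":0},
    {"xyz":[0.1,0.5,5],"twist":[0,0,0],"jaw":0},
    {"xyz":[0.1,0.5,7],"twist":[0,0,0],"jaw":0},
    {"xyz":[0.1,0.5,8.3],"twist":[0,0,0],"jaw":0},
    {"xyz":[0.1,0.5,8.7],"twist":[0,0,0],"jaw":0},
    {"xyz":[0.1,0.5,8.7],"twist":[0,0,0],"jaw":0},
    {"xyz":[0.1,0.5,8.7],"twist":[0,0,0],"jaw":0.2},
    {"xyz":[0.1,0.5,8.7],"twist":[0,0,0],"jaw":0.4},
    {"xyz":[0.1,0.5,8.7],"twist":[0,0,0],"jaw":0.6}
  ],
  "newtons": 35
}}

```text
time_s: 14.07
tool_pos: [0.666, 0.1503, 0.2329]
tool_rot: [179.9, -0.0, 90.3]
force: [0.2, -1.1, -0.0]
grip_width: 0.0744
grasp_force: 0.0
```

Call:
{"method": "servo_tool", "body": {
  "plan": [
    {"xyz":[0,0,0],"twist":[0,0,0],"jaw":0.7},
    {"xyz":[0,0,0],"twist":[0,0,0],"jaw":0.8},
    {"xyz":[0,0,0],"twist":[0,0,0],"jaw":1},
    {"xyz":[0,0,0],"twist":[0,0,0],"jaw":1},
    {"xyz":[0,0,0],"twist":[0,0,0],"jaw":1}
  ]
}}

```text
time_s: 14.48
tool_pos: [0.6659, 0.1502, 0.232]
tool_rot: [179.9, -0.0, 90.3]
force: [1.4, -0.2, 2.4]
grip_width: 0.0571
grasp_force: 35.0
```

Call:
{"method": "servo_tool", "body": {
  "plan": [
    {"xyz":[0,0,-1],"twist":[0,0,0],"jaw":1},
    {"xyz":[0,0,-3],"twist":[0,0,0],"jaw":1},
    {"xyz":[0,0,-6],"twist":[0,0,0],"jaw":1},
    {"xyz":[0,0,-9],"twist":[0,0,0],"jaw":1},
    {"xyz":[-0.8,-0.2,-12],"twist":[0,0,0],"jaw":1},
    {"xyz":[-3,-1,-13],"twist":[0,0,0],"jaw":1},
    {"xyz":[-6,-2,-13],"twist":[0,0,0],"jaw":1},
    {"xyz":[-9,-3,-13],"twist":[0,0,0],"jaw":1},
    {"xyz":[-12,-4,-13],"twist":[0,0,0],"jaw":1},
    {"xyz":[-15,-5,-13],"twist":[0,0,0],"jaw":1}
  ]
}}

```text
time_s: 15.32
tool_pos: [0.615, -0.0014, 0.3612]
tool_rot: [-179.9, -0.0, 90.3]
force: [0.4, -0.4, -2.0]
grip_width: 0.0565
grasp_force: 35.0
```

Call:
{"method": "servo_tool", "body": {
  "plan": [
    {"xyz":[-3,-1,0],"twist":[0,0,0],"jaw":1},
    {"xyz":[-6,-2,0],"twist":[0,0,0],"jaw":1},
    {"xyz":[-9,-3,0],"twist":[0,0,0],"jaw":1},
    {"xyz":[-12,-4,0],"twist":[0,0,0],"jaw":1},
    {"xyz":[-15,-5,0],"twist":[0,0,0],"jaw":1},
    {"xyz":[-17.5,-6,0],"twist":[0,0,0],"jaw":1},
    {"xyz":[-19.5,-6.7,0],"twist":[0,0,0],"jaw":1},
    {"xyz":[-20.3,-6.9,0],"twist":[0,0,0],"jaw":1},
    {"xyz":[-20.3,-6.9,0],"twist":[0,0,0],"jaw":1},
    {"xyz":[-20.3,-6.9,0],"twist":[0,0,0],"jaw":1}
  ]
}}

```text
time_s: 16.15
tool_pos: [0.5485, -0.2024, 0.3612]
tool_rot: [-180.0, -0.1, 90.3]
force: [1.0, 0.7, -2.4]
grip_width: 0.0566
grasp_force: 35.0
```

Call:
{"method": "servo_tool", "body": {
  "plan": [
    {"xyz":[-0.1,-0.1,1.5],"twist":[0,0,0],"jaw":1},
    {"xyz":[-0.1,-0.1,4],"twist":[0,0,0],"jaw":1},
    {"xyz":[-0.1,-0.1,6.5],"twist":[0,0,0],"jaw":1},
    {"xyz":[-0.1,-0.1,9],"twist":[0,0,0],"jaw":1},
    {"xyz":[-0.1,-0.1,10.5],"twist":[0,0,0],"jaw":1},
    {"xyz":[-0.1,-0.1,11.5],"twist":[0,0,0],"jaw":1},
    {"xyz":[-0.1,-0.1,12.1],"twist":[0,0,0],"jaw":1},
    {"xyz":[-0.1,-0.1,12.4],"twist":[0,0,0],"jaw":1},
    {"xyz":[-0.1,-0.1,12.55],"twist":[0,0,0],"jaw":1},
    {"xyz":[-0.1,-0.1,12.55],"twist":[0,0,0],"jaw":1}
  ]
}}

```text
time_s: 16.98
tool_pos: [0.5478, -0.2042, 0.2364]
tool_rot: [179.9, 0.0, 90.3]
force: [0.1, -0.9, -2.2]
grip_width: 0.0565
grasp_force: 35.0
```

Call:
{"method": "servo_tool", "body": {
  "plan": [
    {"xyz":[0,0,0.08],"twist":[0,0,0],"jaw":1},
    {"xyz":[0,0,0.08],"twist":[0,0,0],"jaw":1},
    {"xyz":[0,0,0.08],"twist":[0,0,0],"jaw":1}
  ]
}}

```text
time_s: 17.23
tool_pos: [0.5478, -0.2045, 0.236]
tool_rot: [179.9, 0.0, 90.3]
force: [0.1, -0.4, 0.4]
grip_width: 0.0562
grasp_force: 35.0
```

Call:
{"method": "servo_tool", "body": {
  "plan": [
    {"xyz":[0,0,0],"twist":[0,0,0],"jaw":0.3},
    {"xyz":[0,0,0],"twist":[0,0,0],"jaw":0.1},
    {"xyz":[0,0,0],"twist":[0,0,0],"jaw":0},
    {"xyz":[0,0,0],"twist":[0,0,0],"jaw":0},
    {"xyz":[0,0,0],"twist":[0,0,0],"jaw":0},
    {"xyz":[0,0,-1],"twist":[0,0,0],"jaw":0},
    {"xyz":[0,0,-4],"twist":[0,0,0],"jaw":0},
    {"xyz":[0,0,-8],"twist":[0,0,0],"jaw":0},
    {"xyz":[0,0,-12],"twist":[0,0,0],"jaw":0},
    {"xyz":[0,0,-14],"twist":[0,0,0],"jaw":0}
  ]
}}

```text
time_s: 18.07
tool_pos: [0.5478, -0.2053, 0.3809]
tool_rot: [179.6, 0.1, 90.3]
force: [1.0, -0.0, 0.5]
grip_width: 0.0868
grasp_force: 0.0
```

Call:
{"method": "servo_tool", "body": {
  "plan": [
    {"xyz":[3,0.7,0],"twist":[0,0,0],"jaw":0},
    {"xyz":[7,1.6,0],"twist":[0,0,0],"jaw":0},
    {"xyz":[11,2.5,0],"twist":[0,0,0],"jaw":0},
    {"xyz":[15,3.4,0],"twist":[0,0,0],"jaw":0},
    {"xyz":[19,4.3,0],"twist":[0,0,0],"jaw":0},
    {"xyz":[23,5.2,0],"twist":[0,0,0],"jaw":0},
    {"xyz":[27,6,0],"twist":[0,0,0],"jaw":0},
    {"xyz":[31,7,0],"twist":[0,0,0],"jaw":0},
    {"xyz":[34,7.6,0],"twist":[0,0,0],"jaw":0},
    {"xyz":[36,8,0],"twist":[0,0,0],"jaw":0}
  ]
}}

```text
time_s: 18.9
tool_pos: [0.6251, 0.161, 0.3755]
tool_rot: [180.0, -0.1, 90.6]
force: [-0.1, 0.0, -0.8]
grip_width: 0.0867
grasp_force: 0.0
```

Call:
{"method": "servo_tool", "body": {
  "plan": [
    {"xyz":[3,0.7,0],"twist":[0,0,-3],"jaw":0},
    {"xyz":[6,1.4,0],"twist":[0,0,-7],"jaw":0},
    {"xyz":[9,2,0],"twist":[0,0,-11],"jaw":0},
    {"xyz":[11,2.5,0],"twist":[0,0,-12.4],"jaw":0},
    {"xyz":[11.5,2.6,0],"twist":[0,0,-12.4],"jaw":0},
    {"xyz":[11.5,2.6,3],"twist":[0,0,-12.4],"jaw":0},
    {"xyz":[11.5,2.6,6],"twist":[0,0,-12.4],"jaw":0},
    {"xyz":[11.5,2.6,8],"twist":[0,0,-12.4],"jaw":0},
    {"xyz":[11.5,2.6,8],"twist":[0,0,-12.4],"jaw":0}
  ]
}}

```text
time_s: 19.65
tool_pos: [0.6492, 0.2693, 0.2898]
tool_rot: [-179.5, 0.2, 102.6]
force: [-1.5, 0.2, -0.6]
grip_width: 0.0872
grasp_force: 0.0
```

Call:
{"method": "servo_tool", "body": {
  "plan": [
    {"xyz":[0,0,0],"twist":[0,0,0],"jaw":0},
    {"xyz":[0,0,0],"twist":[0,0,0],"jaw":0}
  ]
}}

```text
time_s: 19.82
tool_pos: [0.6515, 0.2706, 0.2972]
tool_rot: [179.8, -0.0, 102.6]
force: [0.5, -0.1, -0.0]
grip_width: 0.0871
grasp_force: 0.0
```

Run:
```python
from h import *
from cell import env
c=env.read_camera("wrist");s=env.read_camera("scene");pickle.dump((c,s),open("w6.pkl","wb"))
g=(255*(s["img"][:,:,::-1]/255.)**0.6).astype(np.uint8)
cv2.imwrite("pics/s6.png",cv2.resize(g[110:290,130:410],(700,450),interpolation=cv2.INTER_CUBIC))
o=env.get_obs();print(o["time_s"],o["tool_pos"],o["tool_rot"],o["qpos"].round(1))
```

```text
19.9167 [0.65159873 0.27090229 0.29775561] [ 1.79771624e+02 -3.69022590e-02  1.02657993e+02] [-35.2  28.8  14.5  82.2  -7.4  69.7  -7.2]
```

View pics/s6.png

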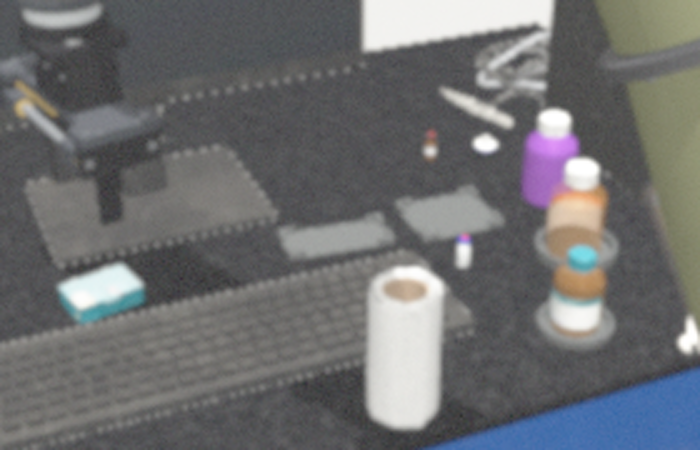

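Both bottles stand in their cups at (577,235) and (577,310), and the gripper hovers over the box at (102,292). Next I grip the box.

Call:
{"method": "servo_tool", "body": {
  "plan": [
    {"xyz":[0,0.2,2],"twist":[0,0,0],"jaw":0},
    {"xyz":[0,0.2,5],"twist":[0,0,0],"jaw":0},
    {"xyz":[0,0.2,8],"twist":[0,0,0],"jaw":0},
    {"xyz":[0,0.2,10],"twist":[0,0,0],"jaw":0},
    {"xyz":[0,0.2,11],"twist":[0,0,0],"jaw":0},
    {"xyz":[0,0.2,11.2],"twist":[0,0,0],"jaw":0},
    {"xyz":[0,0.2,11.2],"twist":[0,0,0],"jaw":0},
    {"xyz":[0,0.2,11.2],"twist":[0,0,0],"jaw":0.2},
    {"xyz":[0,0.2,11.2],"twist":[0,0,0],"jaw":0.4},
    {"xyz":[0,0.2,11.2],"twist":[0,0,0],"jaw":0.6}
  ],
  "newtons": 15
}}

```text
time_s: 20.75
tool_pos: [0.6529, 0.272, 0.1844]
tool_rot: [179.9, -0.0, 102.7]
force: [0.6, 0.8, 0.0]
grip_width: 0.0746
grasp_force: 0.0
```

Call:
{"method": "servo_tool", "body": {
  "plan": [
    {"xyz":[0,0,0],"twist":[0,0,0],"jaw":0.7},
    {"xyz":[0,0,0],"twist":[0,0,0],"jaw":0.8},
    {"xyz":[0,0,0],"twist":[0,0,0],"jaw":1},
    {"xyz":[0,0,0],"twist":[0,0,0],"jaw":1},
    {"xyz":[0,0,0],"twist":[0,0,0],"jaw":1}
  ]
}}

```text
time_s: 21.17
tool_pos: [0.6528, 0.2716, 0.1831]
tool_rot: [180.0, -0.0, 102.7]
force: [1.0, -0.2, -0.0]
grip_width: 0.0466
grasp_force: 15.0
```

Call:
{"method": "servo_tool", "body": {
  "plan": [
    {"xyz":[0,0,-1],"twist":[0,0,0],"jaw":1},
    {"xyz":[0,0,-3],"twist":[0,0,0],"jaw":1},
    {"xyz":[0,0,-6],"twist":[0,0,0],"jaw":1},
    {"xyz":[0,0,-9],"twist":[0,0,0],"jaw":1},
    {"xyz":[0,0,-11],"twist":[0,0,0],"jaw":1},
    {"xyz":[-2,-0.4,-12],"twist":[0,0,2],"jaw":1},
    {"xyz":[-5,-1,-12],"twist":[0,0,5],"jaw":1},
    {"xyz":[-8,-1.5,-12],"twist":[0,0,8],"jaw":1},
    {"xyz":[-11,-2,-12],"twist":[0,0,11],"jaw":1},
    {"xyz":[-13.3,-2.5,-12],"twist":[0,0,14.7],"jaw":1}
  ]
}}

```text
time_s: 22.0
tool_pos: [0.6575, 0.1322, 0.3034]
tool_rot: [180.0, 0.1, 87.6]
force: [1.0, -0.2, 0.5]
grip_width: 0.0466
grasp_force: 15.0
```

Call:
{"method": "servo_tool", "body": {
  "plan": [
    {"xyz":[-3,0,0],"twist":[0,0,0],"jaw":1},
    {"xyz":[-6,0,0],"twist":[0,0,0],"jaw":1},
    {"xyz":[-9,0,0],"twist":[0,0,0],"jaw":1},
    {"xyz":[-12,0.1,0],"twist":[0,0,0],"jaw":1},
    {"xyz":[-15,0.2,0],"twist":[0,0,0],"jaw":1},
    {"xyz":[-18,0.3,0],"twist":[0,0,0],"jaw":1},
    {"xyz":[-21,0.4,0],"twist":[0,0,0],"jaw":1},
    {"xyz":[-23.5,0.5,0],"twist":[0,0,0],"jaw":1},
    {"xyz":[-25,0.5,0],"twist":[0,0,0],"jaw":1},
    {"xyz":[-25.5,0.5,0],"twist":[0,0,0],"jaw":1}
  ]
}}

```text
time_s: 22.83
tool_pos: [0.6526, -0.1231, 0.3032]
tool_rot: [-180.0, 0.1, 87.7]
force: [-1.0, -0.1, -0.1]
grip_width: 0.0463
grasp_force: 15.0
```

Run:
```python
from h import *
from cell import env
c=env.read_camera("wrist");s=env.read_camera("scene");pickle.dump((c,s),open("w7.pkl","wb"))
g=(255*(s["img"][:,:,::-1]/255.)**0.6).astype(np.uint8)
cv2.imwrite("pics/s7.png",cv2.resize(g[110:250,220:400],(720,560),interpolation=cv2.INTER_CUBIC))
o=env.get_obs();print(o["time_s"],o["tool_pos"],o["tool_rot"],o["qpos"].round(1),o["grip_width"],o["grasp_force"])
```

```text
22.9333 [ 0.65334415 -0.1193986   0.30296401] [-1.79984179e+02 -2.44389410e-02  8.78843939e+01] [-10.8  24.8  24.6  88.9 -10.8  68.7  13.7] 0.04658375479798358 14.9999083574221
```

View pics/s7.png

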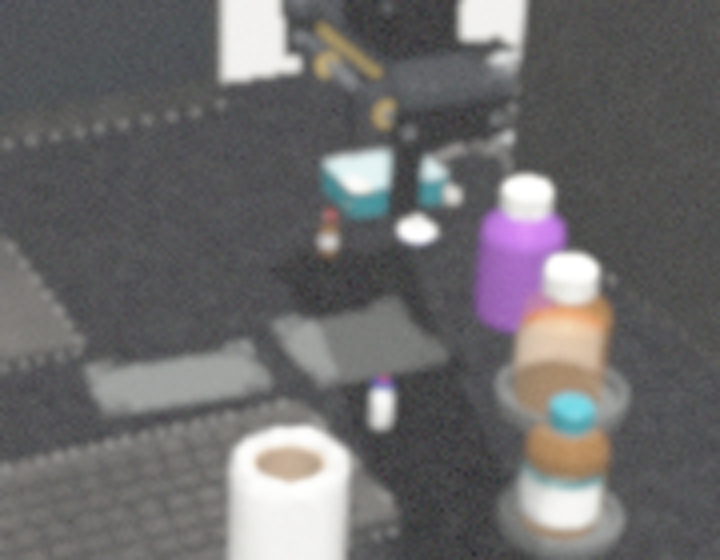

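The box is held level in the gripper at (385,180), and the box tray is below at (360,340). I'll centre over it and lower.

Call:
{"method": "servo_tool", "body": {
  "plan": [
    {"xyz":[0.2,0.8,0],"twist":[0,0,0],"jaw":1},
    {"xyz":[0.2,1.4,1.5],"twist":[0,0,0],"jaw":1},
    {"xyz":[0.2,1.4,4],"twist":[0,0,0],"jaw":1},
    {"xyz":[0.2,1.4,6.5],"twist":[0,0,0],"jaw":1},
    {"xyz":[0.2,1.4,8.5],"twist":[0,0,0],"jaw":1},
    {"xyz":[0.2,1.4,9.8],"twist":[0,0,0],"jaw":1},
    {"xyz":[0.2,1.4,10.6],"twist":[0,0,0],"jaw":1},
    {"xyz":[0.2,1.4,11.2],"twist":[0,0,0],"jaw":1},
    {"xyz":[0.2,1.4,11.5],"twist":[0,0,0],"jaw":1},
    {"xyz":[0.2,1.4,11.5],"twist":[0,0,0],"jaw":1}
  ]
}}

```text
time_s: 23.77
tool_pos: [0.668, -0.1169, 0.188]
tool_rot: [180.0, -0.0, 88.0]
force: [-0.2, 0.2, -0.0]
grip_width: 0.0462
grasp_force: 15.0
```

Call:
{"method": "servo_tool", "body": {
  "plan": [
    {"xyz":[0,0,0.05],"twist":[0,0,0],"jaw":1},
    {"xyz":[0,0,0.1],"twist":[0,0,0],"jaw":1},
    {"xyz":[0,0,0.1],"twist":[0,0,0],"jaw":1}
  ]
}}

```text
time_s: 24.02
tool_pos: [0.6681, -0.1173, 0.1879]
tool_rot: [179.9, -0.0, 88.0]
force: [-0.0, 0.5, -0.4]
grip_width: 0.0467
grasp_force: 15.0
```

Call:
{"method": "servo_tool", "body": {
  "plan": [
    {"xyz":[0,0,0],"twist":[0,0,0],"jaw":0.4},
    {"xyz":[0,0,0],"twist":[0,0,0],"jaw":0.3},
    {"xyz":[0,0,0],"twist":[0,0,0],"jaw":0.2},
    {"xyz":[0,0,0],"twist":[0,0,0],"jaw":0.2},
    {"xyz":[0,0,0],"twist":[0,0,0],"jaw":0.2},
    {"xyz":[0,0,-1],"twist":[0,0,0],"jaw":0.2},
    {"xyz":[0,0,-4],"twist":[0,0,0],"jaw":0.2},
    {"xyz":[0,0,-8],"twist":[0,0,0],"jaw":0},
    {"xyz":[0,0,-12],"twist":[0,0,0],"jaw":0},
    {"xyz":[0,0,-16],"twist":[0,0,0],"jaw":0}
  ]
}}

```text
time_s: 24.85
tool_pos: [0.6673, -0.1173, 0.3494]
tool_rot: [180.0, 0.0, 88.0]
force: [1.2, 0.5, -0.3]
grip_width: 0.0818
grasp_force: 0.0
```

Call:
{"method": "servo_tool", "body": {
  "plan": [
    {"xyz":[1.5,-1,0],"twist":[0,0,0],"jaw":0},
    {"xyz":[4.5,-3.2,0],"twist":[0,0,0],"jaw":0},
    {"xyz":[7.5,-5.4,0],"twist":[0,0,0],"jaw":0},
    {"xyz":[10.5,-7.6,0],"twist":[0,0,0],"jaw":0},
    {"xyz":[13.5,-9.8,0],"twist":[0,0,0],"jaw":0},
    {"xyz":[16.5,-12,0],"twist":[0,0,0],"jaw":0},
    {"xyz":[19.5,-14.2,0],"twist":[0,0,0],"jaw":0},
    {"xyz":[22.5,-16.4,0],"twist":[0,0,0],"jaw":0},
    {"xyz":[25.5,-18.6,0],"twist":[0,0,0],"jaw":0},
    {"xyz":[28.5,-20.8,0],"twist":[0,0,0],"jaw":0}
  ]
}}

```text
time_s: 25.68
tool_pos: [0.4685, 0.1759, 0.3481]
tool_rot: [179.9, -0.0, 88.0]
force: [1.3, 0.5, 0.3]
grip_width: 0.0872
grasp_force: 0.0
```

Call:
{"method": "servo_tool", "body": {
  "plan": [
    {"xyz":[3,-2.2,0],"twist":[0,0,0],"jaw":0},
    {"xyz":[6,-4.4,0],"twist":[0,0,0],"jaw":0},
    {"xyz":[9,-6.5,0],"twist":[0,0,0],"jaw":0},
    {"xyz":[10.2,-7.3,0],"twist":[0,0,0],"jaw":0},
    {"xyz":[10.2,-7.3,0],"twist":[0,0,0],"jaw":0},
    {"xyz":[10.2,-7.3,0],"twist":[0,0,0],"jaw":0}
  ]
}}

```text
time_s: 26.18
tool_pos: [0.4001, 0.2797, 0.3477]
tool_rot: [179.9, -0.0, 88.1]
force: [-0.5, -0.3, -0.2]
grip_width: 0.0868
grasp_force: 0.0
```

Run:
```python
from h import *
from cell import env
c=env.read_camera("wrist");s=env.read_camera("scene");pickle.dump((c,s),open("w8.pkl","wb"))
g=(255*(s["img"][:,:,::-1]/255.)**0.6).astype(np.uint8)
w=(255*(c["img"][:,:,::-1]/255.)**0.6).astype(np.uint8)
cv2.imwrite("pics/s8.png",np.c_[cv2.resize(g[130:250,220:400],(450,300),interpolation=cv2.INTER_CUBIC),cv2.resize(w[60:270,160:400],(343,300))])
o=env.get_obs();print(o["time_s"],o["tool_pos"],o["tool_rot"],o["qpos"].round(1),o["grip_width"],o["grasp_force"])
p=proj(c,[.383,.364,.01],True);print(p)
px=blob(c,p[0],p[1],170,75);print(len(px),rect(c,px,.010)[0],rect(c,px,.010)[1])
P=np.array([hit(c,u,v,.01,True)[:2] for u,v in px]);
for k in np.argsort(P[:,1])[[0,-1]]: print(P[k],px[k])
M=np.zeros((420,560),np.uint8);cv2.drawContours(M,[px],-1,1,-1);v,u=np.nonzero(M)
Q=np.array([hit(c,a,b,.01,True)[:2] for a,b in zip(u,v)]);
for y in np.arange(.31,.42,.008):
    q=Q[abs(Q[:,1]-y)<.002,0]
    if len(q): print(round(y,3),q.min().round(4),q.max().round(4))
```

```text
Traceback (most recent call last):
ValueError: all the input array dimensions except for the concatenation axis must match exactly, but along dimension 1, the array at index 0 has size 450 and the array at index 1 has size 343
```

Run:
```python
from h import *
from cell import env
c,s=pickle.load(open("w8.pkl","rb"))
g=(255*(s["img"][:,:,::-1]/255.)**0.6).astype(np.uint8)
w=(255*(c["img"][:,:,::-1]/255.)**0.6).astype(np.uint8)
cv2.imwrite("pics/s8.png",np.hstack([cv2.resize(g[130:250,220:400],(450,300),interpolation=cv2.INTER_CUBIC),cv2.resize(w[60:270,160:400],(343,300))]))
o=env.get_obs();print(o["time_s"],o["tool_pos"],o["tool_rot"])
p=proj(c,[.383,.364,.01],True);print(p)
px=blob(c,p[0],p[1],170,75);print(len(px),rect(c,px,.010)[0])
M=np.zeros((420,560),np.uint8);cv2.drawContours(M,[px],-1,1,-1);v,u=np.nonzero(M)
Q=np.array([hit(c,a,b,.01,True)[:2] for a,b in zip(u,v)]);print(Q.min(0),Q.max(0))
for y in np.arange(.31,.42,.008):
    q=Q[abs(Q[:,1]-y)<.002,0]
    if len(q): print(round(y,3),q.min().round(4),q.max().round(4))
```

```text
26.2833 [0.40132517 0.27808612 0.34740222] [1.79947146e+02 9.79496970e-03 8.78707539e+01]
[257.52311403 110.99175848]
252 ((379.3735046386719, 363.49664306640625), (88.99555969238281, 24.265382766723633), 86.85966491699219)
[0.36897191 0.31874091] [0.39327725 0.408128  ]
0.318 0.3807 0.3837
0.326 0.38 0.384
0.334 0.3764 0.3882
0.342 0.3767 0.3884
0.35 0.3761 0.3879
0.358 0.3764 0.3882
0.366 0.3757 0.3875
0.374 0.376 0.3878
0.382 0.3753 0.388
0.39 0.3756 0.3873
0.398 0.369 0.3933
0.406 0.3742 0.3869
```

View pics/s8.png

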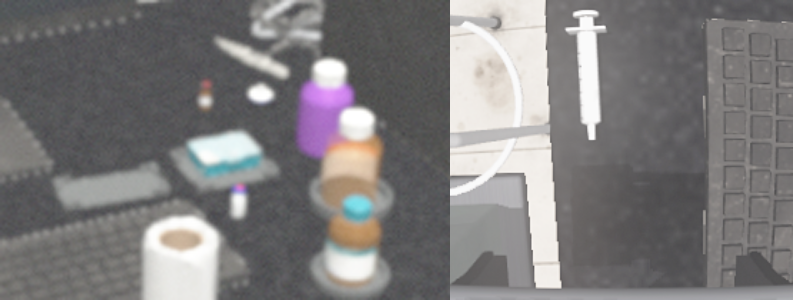

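The box lies in its tray at (223,155), and both bottles stand in their cups. The syringe lies along y at strip (588,75) and measures (0.382, 0.3635). Next I grip it.

Call:
{"method": "servo_tool", "body": {
  "plan": [
    {"xyz":[2,-0.5,0],"twist":[0,0,-1],"jaw":0.1},
    {"xyz":[5,-1.3,0],"twist":[0,0,-2],"jaw":0.2},
    {"xyz":[7.5,-2.1,2],"twist":[0,0,-2.8],"jaw":0.3},
    {"xyz":[8.5,-2.3,5],"twist":[0,0,-2.8],"jaw":0.3},
    {"xyz":[8.5,-2.3,8],"twist":[0,0,-2.8],"jaw":0.3},
    {"xyz":[8.5,-2.3,11],"twist":[0,0,-2.8],"jaw":0.3},
    {"xyz":[8.5,-2.3,13],"twist":[0,0,-2.8],"jaw":0.3},
    {"xyz":[8.5,-2.3,14],"twist":[0,0,-2.8],"jaw":0.3},
    {"xyz":[8.5,-2.3,14],"twist":[0,0,-2.8],"jaw":0.3},
    {"xyz":[8.5,-2.3,14],"twist":[0,0,-2.8],"jaw":0.3}
  ],
  "newtons": 10
}}

```text
time_s: 27.12
tool_pos: [0.3812, 0.3649, 0.2074]
tool_rot: [180.0, 0.0, 90.7]
force: [0.2, 0.1, -0.3]
grip_width: 0.0607
grasp_force: 0.0
```

Call:
{"method": "servo_tool", "body": {
  "plan": [
    {"xyz":[-0.1,0.05,1],"twist":[0,0,0],"jaw":0.3},
    {"xyz":[-0.1,0.05,1.8],"twist":[0,0,0],"jaw":0.3},
    {"xyz":[-0.1,0.05,2.2],"twist":[0,0,0],"jaw":0.3},
    {"xyz":[-0.1,0.05,2.2],"twist":[0,0,0],"jaw":0.3},
    {"xyz":[-0.1,0.05,2.2],"twist":[0,0,0],"jaw":0.5},
    {"xyz":[-0.1,0.05,2.2],"twist":[0,0,0],"jaw":0.7},
    {"xyz":[-0.1,0.05,2.2],"twist":[0,0,0],"jaw":0.9},
    {"xyz":[-0.1,0.05,2.2],"twist":[0,0,0],"jaw":1},
    {"xyz":[-0.1,0.05,2.2],"twist":[0,0,0],"jaw":1},
    {"xyz":[-0.1,0.05,2.2],"twist":[0,0,0],"jaw":1}
  ]
}}

```text
time_s: 27.95
tool_pos: [0.3809, 0.3643, 0.1852]
tool_rot: [180.0, -0.0, 90.8]
force: [0.2, 0.1, 0.2]
grip_width: 0.0288
grasp_force: 0.0
```

Call:
{"method": "servo_tool", "body": {
  "plan": [
    {"xyz":[0,0,0],"twist":[0,0,0],"jaw":1},
    {"xyz":[0,0,0],"twist":[0,0,0],"jaw":1},
    {"xyz":[0,0,0],"twist":[0,0,0],"jaw":1}
  ]
}}

```text
time_s: 28.2
tool_pos: [0.3809, 0.3642, 0.185]
tool_rot: [180.0, -0.0, 90.8]
force: [0.3, -1.3, 0.9]
grip_width: 0.0171
grasp_force: 10.0
```

Call:
{"method": "servo_tool", "body": {
  "plan": [
    {"xyz":[0,0,-1],"twist":[0,0,0],"jaw":1},
    {"xyz":[0,0,-3],"twist":[0,0,0],"jaw":1},
    {"xyz":[0,0,-6],"twist":[0,0,0],"jaw":1},
    {"xyz":[0,0,-9],"twist":[0,0,0],"jaw":1},
    {"xyz":[0,0,-11],"twist":[0,0,0],"jaw":1},
    {"xyz":[-0.6,0.5,-12],"twist":[0,0,0],"jaw":1},
    {"xyz":[-2.6,2.1,-12],"twist":[0,0,1],"jaw":1},
    {"xyz":[-5,4,-12],"twist":[0,0,2.5],"jaw":1},
    {"xyz":[-7.4,6,-12],"twist":[0,0,4.5],"jaw":1},
    {"xyz":[-9.8,7.9,-12],"twist":[0,0,6.3],"jaw":1}
  ]
}}

```text
time_s: 29.03
tool_pos: [0.462, 0.2654, 0.3049]
tool_rot: [-180.0, 0.0, 84.4]
force: [0.3, 0.7, -0.5]
grip_width: 0.0172
grasp_force: 10.0
```

Call:
{"method": "servo_tool", "body": {
  "plan": [
    {"xyz":[-2.7,1.8,0],"twist":[0,0,0],"jaw":1},
    {"xyz":[-5.4,3.6,0],"twist":[0,0,0],"jaw":1},
    {"xyz":[-8.1,5.4,0],"twist":[0,0,0],"jaw":1},
    {"xyz":[-10.8,7.2,0],"twist":[0,0,0],"jaw":1},
    {"xyz":[-13.5,9,0],"twist":[0,0,0],"jaw":1},
    {"xyz":[-16.2,10.8,0],"twist":[0,0,0],"jaw":1},
    {"xyz":[-18.9,12.6,0],"twist":[0,0,0],"jaw":1},
    {"xyz":[-21.6,14.4,0],"twist":[0,0,0],"jaw":1},
    {"xyz":[-23.5,15.9,0],"twist":[0,0,0],"jaw":1},
    {"xyz":[-23.5,15.9,0],"twist":[0,0,0],"jaw":1}
  ]
}}

```text
time_s: 29.87
tool_pos: [0.5984, 0.0108, 0.3048]
tool_rot: [179.9, 0.3, 84.0]
force: [-0.4, -0.7, 0.7]
grip_width: 0.0169
grasp_force: 10.0
```

Call:
{"method": "servo_tool", "body": {
  "plan": [
    {"xyz":[0,0,0],"twist":[0,0,0],"jaw":1},
    {"xyz":[0,0,0],"twist":[0,0,0],"jaw":1},
    {"xyz":[0,0,0],"twist":[0,0,0],"jaw":1}
  ]
}}

```text
time_s: 30.12
tool_pos: [0.5965, 0.0196, 0.3046]
tool_rot: [-179.9, -0.0, 84.6]
force: [0.8, 0.9, -1.0]
grip_width: 0.0166
grasp_force: 10.0
```

Call:
{"method": "servo_tool", "body": {
  "plan": [
    {"xyz":[0.1,2,0],"twist":[0,0,0],"jaw":1},
    {"xyz":[0.3,5,0],"twist":[0,0,0],"jaw":1},
    {"xyz":[0.5,7,0],"twist":[0,0,0],"jaw":1},
    {"xyz":[0.5,7.4,2],"twist":[0,0,0],"jaw":1},
    {"xyz":[0.5,7.4,5],"twist":[0,0,0],"jaw":1},
    {"xyz":[0.5,7.4,7],"twist":[0,0,0],"jaw":1},
    {"xyz":[0.5,7.4,8],"twist":[0,0,0],"jaw":1},
    {"xyz":[0.5,7.4,8],"twist":[0,0,0],"jaw":1}
  ]
}}

```text
time_s: 30.78
tool_pos: [0.6696, 0.0176, 0.2219]
tool_rot: [-179.7, 0.0, 84.6]
force: [0.1, 1.5, 0.1]
grip_width: 0.0168
grasp_force: 10.0
```

Run:
```python
from h import *
from cell import env
c=env.read_camera("wrist");s=env.read_camera("scene")
g=(255*(s["img"][:,:,::-1]/255.)**0.6).astype(np.uint8)
cv2.imwrite("pics/s9.png",cv2.resize(g[140:250,200:380],(720,440),interpolation=cv2.INTER_CUBIC))
o=env.get_obs();print(o["time_s"],o["tool_pos"],o["tool_rot"],o["grip_width"],o["grasp_force"])
```

```text
30.8833 [0.67124327 0.01683365 0.22567988] [ 1.79967792e+02 -2.64421450e-02  8.45667092e+01] 0.01706663017694072 9.999756217002869
```

View pics/s9.png

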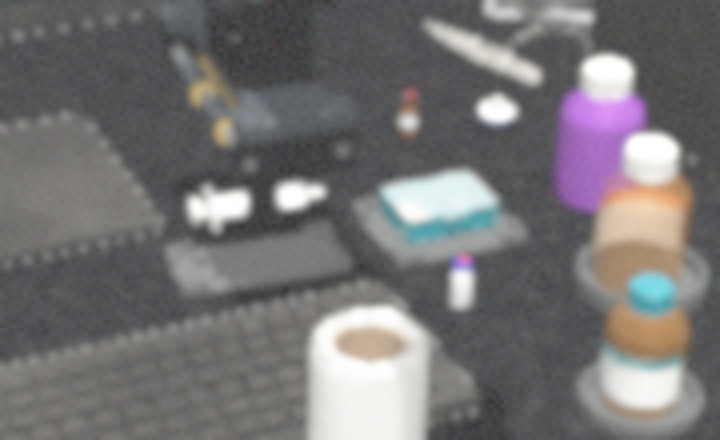

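The syringe is held level over its tray at (257,200). I'll lower it to TCP 0.189 and release.

Call:
{"method": "servo_tool", "body": {
  "plan": [
    {"xyz":[0.05,0,1],"twist":[0,0,0],"jaw":1},
    {"xyz":[0.05,0,2],"twist":[0,0,0],"jaw":1},
    {"xyz":[0.05,0,3],"twist":[0,0,0],"jaw":1},
    {"xyz":[0.05,0,3.4],"twist":[0,0,0],"jaw":1},
    {"xyz":[0.05,0,3.6],"twist":[0,0,0],"jaw":1},
    {"xyz":[0.05,0,3.65],"twist":[0,0,0],"jaw":1},
    {"xyz":[0.05,0,3.65],"twist":[0,0,0],"jaw":1}
  ]
}}

```text
time_s: 31.47
tool_pos: [0.6708, 0.0165, 0.1887]
tool_rot: [-179.9, -0.0, 84.5]
force: [-3.1, 0.9, 3.8]
grip_width: 0.0169
grasp_force: 10.0
```

Call:
{"method": "servo_tool", "body": {
  "plan": [
    {"xyz":[0,0,0],"twist":[0,0,0],"jaw":0.75},
    {"xyz":[0,0,0],"twist":[0,0,0],"jaw":0.65},
    {"xyz":[0,0,0],"twist":[0,0,0],"jaw":0.55},
    {"xyz":[0,0,0],"twist":[0,0,0],"jaw":0.55},
    {"xyz":[0,0,0],"twist":[0,0,0],"jaw":0.55},
    {"xyz":[0,0,-1],"twist":[0,0,0],"jaw":0.55},
    {"xyz":[0,0,-4],"twist":[0,0,0],"jaw":0.5},
    {"xyz":[0,0,-8],"twist":[0,0,0],"jaw":0.5},
    {"xyz":[0,0,-12],"twist":[0,0,0],"jaw":0.5},
    {"xyz":[0,0,-16],"twist":[0,0,0],"jaw":0.5}
  ]
}}

```text
time_s: 32.3
tool_pos: [0.6709, 0.0163, 0.3509]
tool_rot: [180.0, 0.0, 84.5]
force: [0.1, 0.0, -0.5]
grip_width: 0.0434
grasp_force: 0.0
```

Call:
{"method": "servo_tool", "body": {
  "plan": [
    {"xyz":[-2,-1,-2],"twist":[0,0,0],"jaw":0.5},
    {"xyz":[-5,-2,-4],"twist":[0,0,0],"jaw":0.5},
    {"xyz":[-8,-3,-5],"twist":[0,0,0],"jaw":0.5},
    {"xyz":[-11,-4,-5],"twist":[0,0,0],"jaw":0.5},
    {"xyz":[-14,-5,-5],"twist":[0,0,0],"jaw":0.5},
    {"xyz":[-17,-6,-5],"twist":[0,0,0],"jaw":0.5},
    {"xyz":[-19,-7,-5],"twist":[0,0,0],"jaw":0.5},
    {"xyz":[-20,-7,-5],"twist":[0,0,0],"jaw":0.5},
    {"xyz":[-20,-7,-5],"twist":[0,0,0],"jaw":0.5},
    {"xyz":[-20,-7,-5],"twist":[0,0,0],"jaw":0.5}
  ]
}}

```text
time_s: 33.13
tool_pos: [0.5829, -0.1751, 0.3989]
tool_rot: [179.9, -0.1, 84.5]
force: [-0.1, 1.2, 0.3]
grip_width: 0.0434
grasp_force: 0.0
```

Run:
```python
from h import *
from cell import env
c=env.read_camera("wrist");s=env.read_camera("scene");pickle.dump((c,s),open("w10.pkl","wb"))
g=(255*(s["img"][:,:,::-1]/255.)**0.6).astype(np.uint8)
w=(255*(c["img"][:,:,::-1]/255.)**0.6).astype(np.uint8)
a=cv2.resize(g[140:260,220:400],(390,260),interpolation=cv2.INTER_CUBIC);b=cv2.resize(w[30:290,150:560],(410,260))
cv2.imwrite("pics/s10.png",np.hstack([a,b]))
o=env.get_obs();print(o["time_s"],o["tool_pos"],o["tool_rot"],o["grip_width"],o["grasp_force"])
for n,x,y in [("TS",.671,.0166),("TB",.6675,-.1175)]:
    print(n,proj(c,[x,y,.01],True))
```

```text
33.2333 [ 0.58349428 -0.17342551  0.39838304] [ 1.79984819e+02 -7.28193075e-02  8.46904666e+01] 0.04337495589149317 0.0
TS [338.58531721  18.37628905]
TB [347.18100378 130.67985528]
```

View pics/s10.png

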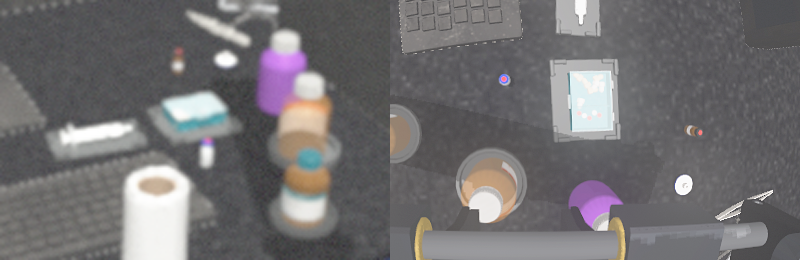

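The scene view shows the syringe in its tray at (97,135), the box at (195,110), and both bottles in their cups, with the roll and vial standing. The wrist view shows the box inside its stops at (590,100). I'll do one numeric check of the syringe from closer above.

Call:
{"method": "servo_tool", "body": {
  "plan": [
    {"xyz":[3,0.5,0],"twist":[0,0,0],"jaw":0.5},
    {"xyz":[6,1,0],"twist":[0,0,0],"jaw":0.5},
    {"xyz":[9,2,0],"twist":[0,0,0],"jaw":0.5},
    {"xyz":[10,3,0],"twist":[0,0,0],"jaw":0.5},
    {"xyz":[10,3,0],"twist":[0,0,0],"jaw":0.5},
    {"xyz":[10,3,0],"twist":[0,0,0],"jaw":0.5}
  ]
}}

```text
time_s: 33.73
tool_pos: [0.6225, -0.0764, 0.3978]
tool_rot: [-179.9, 0.0, 84.8]
force: [-0.1, -0.4, 0.2]
grip_width: 0.0433
grasp_force: 0.0
```

Run:
```python
from h import *
from cell import env
c=env.read_camera("wrist");pickle.dump(c,open("w11.pkl","wb"))
g=cv2.cvtColor(c["img"],cv2.COLOR_RGB2GRAY)
p=proj(c,[.671,.0166,.01],True);print(p,c["img"][int(p[1]),int(p[0])])
for lo,z in [(110,.006),(130,.006),(150,.006),(200,.0145),(215,.0145),(230,.0145)]:
    try: px=blob(c,*p,lo,70);print(lo,len(px),rect(c,px,z)[0])
    except Exception as e: print(lo,e)
c0,_=pickle.load(open("w10.pkl","rb"));p=proj(c0,[.668,-.1173,.024],True)
for lo in (110,130): print("TB",rect(c0,blob(c0,*p,lo,60),.006)[0])
h=cv2.cvtColor(c0["img"],cv2.COLOR_RGB2HSV);m=((h[...,0]>75)&(h[...,0]<105)&(h[...,1]>25)).astype(np.uint8)
m[:80]=0;m[190:]=0;m[:,:300]=0;m[:,400:]=0
v,u=np.nonzero(m);print("box",rect(c0,np.c_[u,v],.024)[0])
print(env.get_obs()["tool_pos"])
```

```text
[314.53500068 101.66338024] [247 247 247]
110 352 ((678.6784057617188, 7.274562835693359), (132.10255432128906, 71.73609924316406), 82.79141998291016)
130 308 ((670.4887084960938, 15.924564361572266), (115.62489318847656, 52.19233322143555), 83.81987762451172)
150 348 ((670.6392822265625, 15.961376190185547), (114.9241714477539, 51.809146881103516), 83.7724838256836)
200 257 ((669.2797241210938, 15.003570556640625), (108.73530578613281, 49.2661247253418), 83.59586334228516)
215 257 ((669.4302978515625, 15.070682525634766), (108.47377014160156, 48.79262161254883), 83.40254974365234)
230 204 ((668.0320434570312, 16.671428680419922), (90.20822143554688, 27.7247257232666), 77.85235595703125)
TB ((666.0897216796875, -115.47726440429688), (93.23949432373047, 78.71482849121094), 88.0823974609375)
TB ((665.88818359375, -115.72943878173828), (91.86854553222656, 77.78467559814453), 87.27593231201172)
box ((667.5481567382812, -117.3184814453125), (64.25473022460938, 48.23000717163086), 87.35487365722656)
[ 0.62194099 -0.07835348  0.39803231]
```

```bash
python3 -c "
from cell import env
print(env.sign_off())"
```

```text
the job is handed in; nothing more can be done
None
```

I put both bottles, the box and the syringe into their own holders and handed the job in at about 34 s of the 128 s; sign-off returned no verdict, but the last pictures and measurements show all four in place, with the tissue roll and vial still standing.

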